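# Settle a tray of weighing bottles

## Task

Stand every weighing bottle that is on the bench upright inside the square metal tray, then slide the tray along the bench, without lifting it and without the tray or the robot touching the gas tap or the round socket pod, until it sits flush against the steel fence of the settling machine, centred between the two black lines. With the loaded tray there, press the machine's treadle right down to its stop so that the hammer raps the fence and settles the samples, and let it spring back up. Then stand all the bottles upright on the square white ceramic plate, leaving the empty tray against the fence and the beaker and wash bottle where they are.

Things in the scene. Friction and masses are not known exactly. Their poses are not given: they have to be found in the camera images.
- tray: square open aluminium tray, 130 x 130 mm outside, walls 16 mm high and 4 mm thick, floor 4 mm thick, about 350 g, loose on the bench (sliding it loaded takes up to 15 N); origin at the centre of its underside, x and y along its sides, z up. Starts on one side (left or right) of the bench; turned a little. Any of its four sides may face the fence
- bottle1: clear glass weighing bottle with a white lid, an upright cylinder 36 mm in diameter and 34 mm high, with a thick heavy base, 70 g; origin at the centre of its underside, z up. One of up to four alike; it may be absent
- bottle2: clear glass weighing bottle with a white lid, an upright cylinder 36 mm in diameter and 34 mm high, with a thick heavy base, 70 g; origin at the centre of its underside, z up. One of up to four alike; it may be absent
- bottle3: clear glass weighing bottle with a white lid, an upright cylinder 36 mm in diameter and 34 mm high, with a thick heavy base, 70 g; origin at the centre of its underside, z up. One of up to four alike; it may be absent
- bottle4: clear glass weighing bottle with a white lid, an upright cylinder 36 mm in diameter and 34 mm high, with a thick heavy base, 70 g; origin at the centre of its underside, z up. One of up to four alike; it may be absent
- dock: fixed settling machine, across the bench from the tray's start. Origin on the bench where the tray's centre must be; +x points into the machine, away from the robot (turned up to 0.1 rad). Steel fence: upright face 65 mm along +x, 130 mm wide, 20 mm high; behind it, from 80 mm on, a housing 100 mm wide, 68 mm high, with a small hammer over the fence's middle. Two black lines on the bench at y = +-69 mm mark the bay
- treadle (a joint): hinge angle of the treadle that drives the hammer: a plate on a dark base fixed to the bench about 120 mm to the +y side of the dock origin: 0 when up, 0.25 rad at its stop. Spring-loaded: about 4 N at the pad starts it, about 10 N holds it at the stop; it springs back when let go
- treadle_pad (a point): top centre of the black rubber pad (40 x 42 mm) near the free end of the treadle, the place to press; about 50 mm above the bench when up, 16 mm lower at the stop. The hinge lies 68 mm further along +x of the treadle (away from the robot); the free end faces the robot. The treadle with its base is 60 mm wide, reaching from 30 mm in front of this point to 80 mm behind it
- tap: grey gas tap fixed upright to the bench in the middle, an obstacle: round foot 50 mm in diameter, 80 mm high in all, a brass nozzle reaching 50 mm from its axis away from the robot at 50 mm height; origin at the centre of its foot. The direct line from the tray to the dock is blocked by it; the way round is on the robot's side of it
- pod: white round socket pod fixed to the bench between the robot and the gas tap, an obstacle: 60 mm in diameter, 50 mm high; origin at the centre of its underside. The tray passes between it and the tap
- beaker: glass beaker, 72 mm in diameter, 95 mm high, to be left alone; origin at the centre of its underside
- wash: white wash bottle, 66 mm in diameter, 160 mm high, far side of the bench, to be left alone; origin at the centre of its underside
- plate: square white ceramic plate fixed to the bench in the near left or near right corner, 100 x 100 mm, 4 mm thick; origin at the centre of its underside, x and y along its sides. The bottles finish standing on it, at least 20 mm of room between them if spread to its corners
Things that resemble listed ones, but are neither listed nor needed, are in the scene too. Of the things like the tray, leave any that is green; of the rest the smaller one is meant. Leave any blue look-alike of the bottle4 alone.

How it is judged:
By the outcome, as a careful person would: the job done as asked, in the order asked, and still so for the second after the job is handed in, with the robot touching nothing.
Of bottle1, bottle2, bottle3, bottle4 only 2 to 4 are there at a start; the rules pass over those that are not, and their reading is None.
At some moment in a run one of bottle1, bottle2, bottle3, bottle4 may be knocked a few centimetres aside while the robot is not near it.
Once in a run the grip may slacken for a moment while it holds something.
It also fails if it takes over 210 s, if anything falls off the work surface, if the arm or the gripper's body presses on something with over 40 N, if the wrist force passes 120 N, or if a joint passes its speed limit or range.

## Robot

A 6-joint arm with a two-finger parallel gripper is mounted at the origin on the work surface. World frame = base frame: x ahead of the robot, y to its left, z up, the work surface at z = 0. Lengths are in m, angles in rad, forces in N, time in s.
With the tool pointing down it reaches from about 0.275 to 0.725 m from the base axis. Payload 15.9 kg.
Tool frame: the origin (TCP) lies between the finger pads; the fingertips stand 17 mm ahead of it and the grasp point (between the pads) lies 2 mm behind it; y points along the fingers, x is the direction in which the jaws open and shut, and the axes are right-handed (so a half turn about y gives the same grasp; the last joint's range is limited). The gripper opens to 85 mm and grips with 20 to 120 N. Pads are 22 mm wide; open, the fingers measure 114 mm over their backs; the gripper's body (76 mm by 85 mm) begins 54 mm behind the grasp point. The pads swing forward as they close: fully open they stand 13 mm farther back than shut.
Start: joints at [-1.306, 0.213, -0.034, 1.323, 0, 1.571], TCP at [0.131, -0.483, 0.248] pointing down, gripper open.
Joint ranges: [-2.98, 2.98], [-0.74, 1.72], [-1.14, 1.35], [-2.1, 2.04], [-1.57, 1.44], [-3.14, 3.14]. Speed limits (rad/s): [1.89, 1.89, 2.39, 2.57, 3.14, 3.14].

## Interface

Orientations are given as a rotation vector (axis times angle).
In Python, from station import manip gives the robot as it stands.
- The arm moves only by the tool apply_moves, never from a script. Its argument "commands" is a list of rows, each a list of 7 numbers: the shift along the world's x, y, z in mm, then the turn, a rotation vector about the world's x, y, z in rad, then the closure, from 0 (fully open) to 1 (shut). A call has 1 to 12 rows; each row shifts and turns the pose as measured when the row begins; what a row does not reach is not made up. A row lasts 1/10 s, in which the tool goes at most 50 mm and 8.59 degrees, less where a joint would pass 70% of its speed; a pose out of reach is approached as far as the arm can. A call with a gripper value outside its range is refused whole. The fingers move at their own pace and stop on an object; the grip force is fixed at half the most. Time passes only in rows, so rows that do not move let the fingers close. It gives the time, the measured TCP pose, the force and the opening at its end, in the units of the state.
- manip.observe(): the state, without advancing time (a new reading comes with each control period).
- manip.get_image(name): name is "scene" or "top" or "wrist"; returns the picture (384x512x3 uint8, blue, green, red); there is no depth.
- manip.get_calibration(name): a dict with "mtx" (3x3 intrinsics, pixels), "world_from_camera" (4x4, takes a point from camera to world coordinates). Camera axes: x right, y down, z forward; pixel columns grow to the right and rows downward; lengths in m; the calibration is good to about 2 mm. A picture is of the moment at which its call begins: read the wrist's pose just before it. get_calibration takes no time and is no camera call; for the wrist camera it gives the pose at the moment of the call.
- manip.job_done(): hands the job in, once; it reports no verdict.
Trained networks look in the newest picture that a camera, given by its name, has taken for a name from the list of things; names that differ only in an ending like _2 or _b are one class to them, and where a whole thing is asked for, a point or a joint stands for the part that bears it (a point fixed in the world has none). Each returns a list of dicts, best first, with "confidence" (0 to 1); they miss things now and then, are a little off and sometimes report something else, mostly with a low value. They report only what shows in the picture. A call takes as long as a camera call. They do not tell look-alikes from the thing itself.
- manip.silhouettes(camera, label): "mask" (384x512 bool, what is visible of it) and "bbox" ([left, top, right, bottom] in pixels, round what is visible of it).
The state is a dict: "clock": time; "joint_positions": joint angles; "joint_velocities": joint speeds; "tau": joint torques, N m; "eef_pos": TCP position; "tool_rot": TCP orientation; "contact_force": force on the tool from outside, world axes, zero at the start; "wrist_torque": the same for the moment, N m; "grip_width": opening from 0.0 (shut) to 1.0 (fully open).
Only numpy, scipy, OpenCV 4.12 (cv2) and the standard library are available. Lean on these libraries where they do the work, as an engineer would, in place of code of your own. Each camera call takes 0.05 s, during which the arm holds its last target.

## Working session

There is one attempt and no reset: what is moved stays moved. The work goes in short steps, Python scripts to look and compute and a tool call to move; the robot and the scene stay as the last step left them, time stands still between calls to the robot, and variables do not carry over. Pictures are saved under pics/ and viewed, and the job is handed in when it is done.

Besides the shell and the picture viewer there is one more tool, called after "Emit:" in YAML: its name, and indented under it one key for each argument. apply_moves: Moves the arm, as the interface text tells. Its arguments: {"type":"object","properties":{"commands":{"type":"array"}},"required":["commands"]}

```bash
ls; mkdir -p pics; python3 - <<'E'
from station import manip
import cv2
s=manip.observe(); print(s)
for n in ["scene","top","wrist"]:
    im=manip.get_image(n); cv2.imwrite(f"pics/{n}0.png",im)
    c=manip.get_calibration(n); print(n,c)
E
```

```text
pics
{'clock': 0.0, 'joint_positions': array([-1.30599982e+00,  2.13364774e-01, -3.50666841e-02,  1.32351729e+00,
       -3.36296146e-06,  1.57079820e+00]), 'joint_velocities': array([ 0.00094307, -0.00019812, -0.00028946,  0.00038464,  0.0014432 ,
       -0.00011633]), 'tau': array([-3.37679943e-03, -6.86162353e+01,  4.87112188e+01,  1.76812615e-02,
       -1.19434330e-04, -2.01725288e-05]), 'eef_pos': array([ 0.13076816, -0.48225116,  0.24780885]), 'tool_rot': array([-1.32218033,  1.01261042, -1.01108264]), 'contact_force': array([ 0.03621253, -0.77919678, -0.51887795]), 'wrist_torque': array([-0.00112379, -0.01521207, -0.03350578]), 'grip_width': 0.9991085524798028}
scene {'mtx': array([[454.08077093,   0.        , 259.30503061],
       [  0.        , 454.08077093, 191.18299954],
       [  0.        ,   0.        ,   1.        ]]), 'world_from_camera': array([[-0.17636177,  0.73137815, -0.6587735 ,  1.39710356],
       [ 0.98431436,  0.13421217, -0.11450912,  0.11316087],
       [ 0.00466595, -0.66863525, -0.74357591,  0.9934501 ],
       [ 0.        ,  0.        ,  0.        ,  1
[... 279 characters left out ...]
249, -0.00785625, -0.0096588 , -0.02156765],
       [ 0.01035397, -0.09388075, -0.99552961,  1.36792453],
       [ 0.        ,  0.        ,  0.        ,  1.        ]])}
wrist {'mtx': array([[271.27155753,   0.        , 258.77847454],
       [  0.        , 271.27155753, 188.6337425 ],
       [  0.        ,   0.        ,   1.        ]]), 'world_from_camera': array([[ 2.61784059e-01, -9.17222366e-01, -3.00286926e-01,
         2.08308718e-01],
       [-9.65126205e-01, -2.49021747e-01, -8.07439051e-02,
        -4.61972283e-01],
       [-7.17859271e-04,  3.10952248e-01, -9.50425265e-01,
         3.73024065e-01],
       [ 0.00000000e+00,  0.00000000e+00,  0.00000000e+00,
         1.00000000e+00]])}
```

View pics/top0.png

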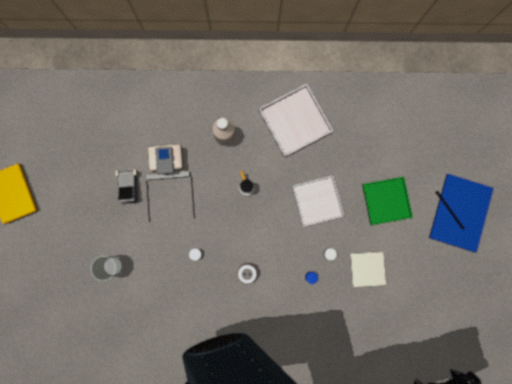

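View pics/scene0.png

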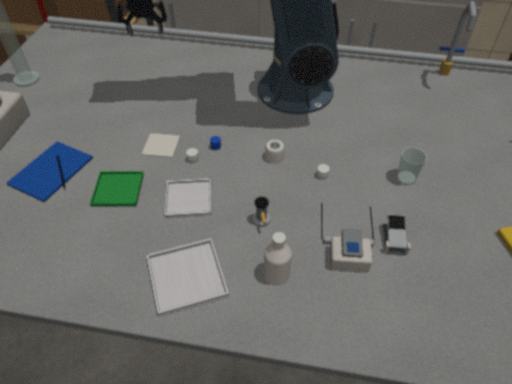

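View pics/wrist0.png

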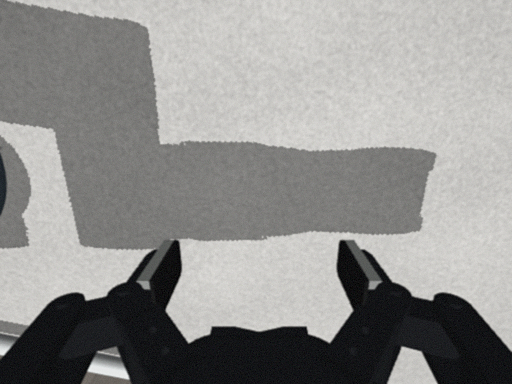

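```bash
cat > h.py <<'E'
import numpy as np, cv2
from scipy.spatial.transform import Rotation as R
from station import manip
def ray(cam,uv,z,cal=None):
    c=cal or manip.get_calibration(cam); K=c['mtx'];T=c['world_from_camera']
    uv=np.atleast_2d(uv).astype(float)
    d=np.c_[(uv[:,0]-K[0,2])/K[0,0],(uv[:,1]-K[1,2])/K[1,1],np.ones(len(uv))]@T[:3,:3].T
    return T[:3,3]+d*((z-T[2,3])/d[:,2])[:,None]
def proj(cam,P,cal=None):
    c=cal or manip.get_calibration(cam); K=c['mtx'];T=c['world_from_camera']
    p=(np.atleast_2d(P)-T[:3,3])@T[:3,:3]; q=p@K.T
    return q[:,:2]/q[:,2:]
def state():
    s=manip.observe(); M=R.from_rotvec(s['tool_rot']).as_matrix()
    print('t',round(s['clock'],2),'p',s['eef_pos'].round(4),'F',s['contact_force'].round(1),'w',round(s['grip_width'],3),'yaw jaw',np.degrees(np.arctan2(M[1,0],M[0,0])).round(2),'y',M[:,1].round(3),'q',s['joint_positions'].round(2))
    return s,M
E
python3 - <<'E'
from h import *
s,M=state(); print(M.round(3))
im=manip.get_image('top'); big=im.copy()
out={}
for l in ['tray','bottle1','dock','treadle','treadle_pad','tap','pod','plate','beaker','wash']:
    for cam in ['top']:
        for d in manip.silhouettes(cam,l):
            m=d['mask']; ys,xs=np.nonzero(m)
            if len(xs)==0: continue
            c=(xs.mean(),ys.mean())
            print(l,round(d['confidence'],2),np.round(d['bbox'],1),np.round(c,1),len(xs),'z0:',ray(cam,c,0)[0].round(3))
            if d['confidence']>.3: out[l+str(len(out))]=m
np.savez('m_top.npz',**out)
E
```

```text
t 0.15 p [ 0.1308 -0.4824  0.2479] F [ 0.1  0.5 -0.1] w 0.998 yaw jaw -74.83 y [-0.     0.001 -1.   ] q [-1.31  0.21 -0.03  1.32  0.    1.57]
[[ 0.262 -0.     0.965]
 [-0.965  0.001  0.262]
 [-0.001 -1.     0.   ]]
tray 0.92 [363.7 175.9 412.3 227. ] [387.7 200.8] 1809 z0: [ 0.587 -0.455  0.   ]
tray 0.85 [290.6 176.6 347.6 227.5] [317.8 200.9] 1758 z0: [ 0.585 -0.238  0.   ]
tray 0.76 [259.9  85.  330.  156.9] [295.4 120.5] 2975 z0: [ 0.838 -0.169  0.   ]
tray 0.66 [116.6 173.8 132.7 205.1] [126.  187.2] 440 z0: [0.623 0.355 0.   ]
bottle1 0.6 [324.3 251.4 336.  261.5] [329.9 253.7] 124 z0: [ 0.423 -0.274  0.   ]
bottle1 0.49 [191.3 245.1 201.8 259.9] [195.  254.5] 129 z0: [0.418 0.138 0.   ]
dock 0.67 [145.7 145.2 189.4 184.7] [166.2 162. ] 1206 z0: [0.703 0.233 0.   ]
dock 0.52 [118.3 172.7 134.2 201.6] [125.9 187.4] 427 z0: [0.622 0.356 0.   ]
treadle 0.92 [117.4 169.5 133.4 202.9] [126.  187.4] 432 z0: [0.622 0.355 0.   ]
treadle_pad 0.89 [117.5 175.2 134.8 202.7] [125.9 187. ] 407 z0: [0.623 0.355 0.   ]
tap 0.67 [238.  170.8 255.2 195.6] [246.2 186.4] 218 z0: [ 0.628 -0.016  0.   ]
tap 0.19 [ 92.5 257.7 123.5 280.4] [105.7 267.8] 574 z0: [0.376 0.408 0.   ]
pod 0.52 [237.  265.3 257.5 285.2] [247.2 273.5] 317 z0: [ 0.362 -0.021  0.   ]
plate 0.79 [355.1 251.5 387.1 287.6] [367.9 269.2] 1082 z0: [ 0.377 -0.39   0.   ]
beaker 0.69 [237.5 264.1 257.5 283.3] [247.4 273.2] 348 z0: [ 0.363 -0.022  0.   ]
beaker 0.6 [ 91.1 256.2 122.9 280.1] [105.7 267.3] 623 z0: [0.378 0.408 0.   ]
wash 0.96 [213.3 120.4 235.7 143.7] [224.1 131.4] 510 z0: [0.801 0.055 0.   ]
wash 0.48 [237.5 174.2 255.2 199.2] [246.4 187.5] 240 z0: [ 0.625 -0.017  0.   ]
```

```bash
python3 - <<'E'
import cv2
im=cv2.imread('pics/top0.png'); c=im[130:300,80:400]
cv2.imwrite('pics/topz.png',cv2.resize(c,(800,425),interpolation=cv2.INTER_CUBIC))
E
```

```text
(no output)
```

View pics/topz.png

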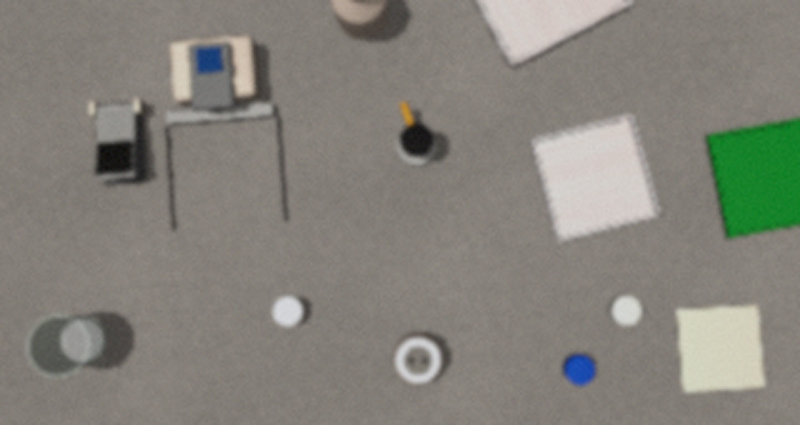

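```bash
python3 - <<'E'
from h import *
manip.get_image('scene')
for l in ['bottle1','tap','pod','treadle_pad']:
    for d in manip.silhouettes('scene',l):
        ys,xs=np.nonzero(d['mask']); c=(xs.mean(),ys.mean())
        print(l,round(d['confidence'],2),np.round(d['bbox'],1),np.round(c,1),len(xs),ray('scene',c,0.02)[0].round(3))
z=lambda u,v:(80+u*.4,130+v*.4)
for n,uv,h in [('botL',(287,311),.034),('botR',(627,310),.034),('blue',(580,369),.034),('pod',(418,359),.05),('tapcap',(417,140),.08),('padblack',(116,158),.05),
  ('lineL0',(174,229),0),('lineL1',(169,122),0),('lineR0',(287,220),0),('lineR1',(279,118),0),('fenceL',(167,118),.02),('fenceR',(273,108),.02),
  ('trayTL',(533,140),.016),('trayTR',(631,115),.016),('trayBR',(657,213),.016),('trayBL',(561,240),.016),
  ('plTL',(678,310),.004),('plTR',(758,306),.004),('plBR',(765,386),.004),('plBL',(684,392),.004)]:
    print(n,ray('top',z(*uv),h)[0].round(4))
E
```

```text
bottle1 0.71 [207.7 136.2 222.1 151.3] [215.  142.8] 141 [ 0.356 -0.212  0.02 ]
bottle1 0.69 [319.6 164.3 331.6 179.6] [322.8 171.9] 160 [0.424 0.137 0.02 ]
bottle1 0.49 [186.9 146.4 199.  162.7] [192.3 155.9] 142 [ 0.428 -0.267  0.02 ]
tap 0.87 [254.5 196.2 271.1 228.6] [261.1 212.2] 413 [ 0.611 -0.018  0.02 ]
pod 0.93 [263.  140.9 281.7 162.7] [274.4 151.7] 397 [ 0.363 -0.02   0.02 ]
pod 0.36 [165.2 175.8 217.5 217.9] [188.3 198.3] 1722 [ 0.598 -0.23   0.02 ]
treadle_pad 0.74 [391.2 213.7 406.1 245.3] [396.7 229.7] 538 [0.605 0.35  0.02 ]
botL [0.4198 0.135  0.034 ]
botR [ 0.4236 -0.2704  0.034 ]
blue [ 0.3538 -0.2138  0.034 ]
pod [ 0.3658 -0.0213  0.05  ]
tapcap [ 0.6208 -0.0182  0.08  ]
padblack [0.5996 0.3397 0.05  ]
lineL0 [0.5172 0.2794 0.    ]
lineL1 [0.6494 0.2894 0.    ]
lineR0 [0.5292 0.1411 0.    ]
lineR1 [0.6555 0.1534 0.    ]
fenceL [0.6518 0.2874 0.02  ]
fenceR [0.6652 0.1584 0.02  ]
trayTL [ 0.6288 -0.1602  0.016 ]
trayTR [ 0.6607 -0.281   0.016 ]
trayBR [ 0.5405 -0.3116  0.016 ]
trayBL [ 0.5068 -0.1941  0.016 ]
plTL [ 0.4227 -0.3384  0.004 ]
plTR [ 0.4282 -0.4365  0.004 ]
plBR [ 0.3319 -0.443   0.004 ]
plBL [ 0.3242 -0.3443  0.004 ]
```

```bash
python3 - <<'E'
import cv2
im=cv2.imread('pics/scene0.png'); c=im[120:290,120:440]
cv2.imwrite('pics/scz.png',cv2.resize(c,(800,425),interpolation=cv2.INTER_CUBIC))
E
```

```text
(no output)
```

View pics/scz.png

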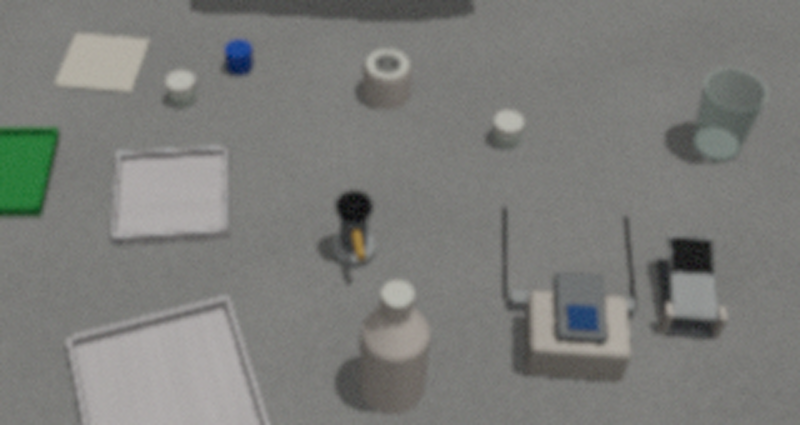

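Emit:
apply_moves:
  commands:
    - [36,26,-6,0,0,0,0.2]
    - [36,26,-6,0,0,0,0.2]
    - [36,26,-6,0,0,0,0.2]
    - [36,26,-6,0,0,0,0.2]
    - [36,26,-6,0,0,0,0.2]
    - [36,26,-6,0,0,0,0.2]
    - [36,26,-6,0,0,0,0.2]

```text
clock: 1.65
eef_pos: [0.387, -0.2963, 0.2058]
tool_rot: [-1.321, 1.017, -1.022]
contact_force: [0.0, -0.5, 1.3]
grip_width: 0.801
```

```bash
python3 - <<'E'
from h import *
state()
im=manip.get_image('wrist'); cv2.imwrite('pics/w1.png',im)
for l in ['bottle1']:
    for d in manip.silhouettes('wrist',l):
        ys,xs=np.nonzero(d['mask']); c=(xs.mean(),ys.mean())
        print(l,round(d['confidence'],2),np.round(d['bbox'],1),np.round(c,1),len(xs),ray('wrist',c,0.018)[0].round(3))
print(proj('wrist',[[.4236,-.2704,.034],[.584,-.237,0]]))
E
```

```text
t 1.65 p [ 0.387  -0.2963  0.2058] F [ 0.  -0.5  1.3] w 0.801 yaw jaw -75.39 y [ 0.001 -0.004 -1.   ] q [-0.65  0.2  -0.16  1.21 -0.    2.23]
bottle1 0.76 [165.3 162.9 205.5 204. ] [183.  181.5] 948 [ 0.353 -0.211  0.018]
bottle1 0.61 [224.4 124.  260.1 154.2] [242.5 136.4] 849 [ 0.424 -0.267  0.018]
[[244.69882681 139.16488787]
 [252.53718991 -27.65733877]]
```

View pics/w1.png

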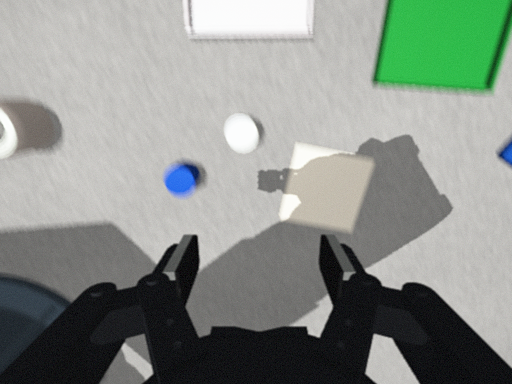

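Emit:
apply_moves:
  commands:
    - [18,14,-20,0,0,0,0.2]
    - [18,14,-40,0,0,0,0.2]
    - [0,0,-40,0,0,0,0.2]
    - [0,0,-30,0,0,0,0.2]
    - [0,0,0,0,0,0,0.2]

```text
clock: 2.25
eef_pos: [0.4272, -0.2652, 0.0723]
tool_rot: [-1.324, 1.008, -1.018]
contact_force: [0.2, -0.1, 1.0]
grip_width: 0.8
```

```bash
python3 - <<'E'
from h import *
state()
im=manip.get_image('wrist'); cv2.imwrite('pics/w2.png',im)
for l in ['bottle1']:
    for d in manip.silhouettes('wrist',l):
        ys,xs=np.nonzero(d['mask']); c=(xs.mean(),ys.mean())
        print(l,round(d['confidence'],2),np.round(d['bbox'],1),np.round(c,1),len(xs),ray('wrist',c,0.018)[0].round(3))
E
```

```text
t 2.25 p [ 0.4272 -0.2652  0.0723] F [ 0.2 -0.1  1. ] w 0.8 yaw jaw -74.91 y [ 0.004 -0.005 -1.   ] q [-0.55  0.32 -0.36  0.89 -0.    2.32]
bottle1 0.87 [234.5 195.2 288.4 258.3] [262.7 225.8] 2626 [ 0.422 -0.272  0.018]
```

View pics/w2.png

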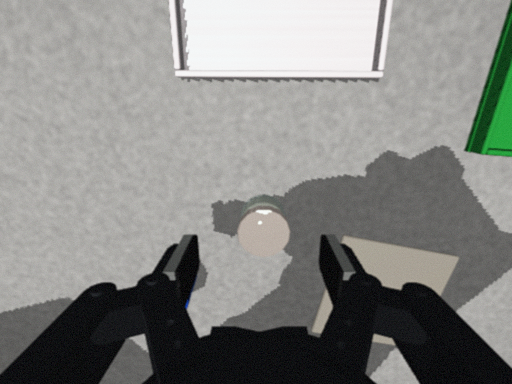

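Emit:
apply_moves:
  commands:
    - [-4,-4,-25,0,0,0,0.2]
    - [0,0,-24,0,0,0,0.2]
    - [0,0,0,0,0,0,0.2]
    - [0,0,0,0,0,0,0.7]
    - [0,0,0,0,0,0,0.8]
    - [0,0,0,0,0,0,0.8]
    - [0,0,0,0,0,0,0.8]

```text
clock: 3.05
eef_pos: [0.4311, -0.2764, 0.0389]
tool_rot: [-1.321, 0.992, -1.038]
contact_force: [-0.7, 0.4, -0.8]
grip_width: 0.388
```

```bash
python3 - <<'E'
from h import *
state()
im=manip.get_image('wrist'); cv2.imwrite('pics/w3.png',im)
E
```

```text
t 3.05 p [ 0.4311 -0.2764  0.0389] F [-0.7  0.4 -0.8] w 0.388 yaw jaw -75.06 y [ 0.022 -0.017 -1.   ] q [-0.57  0.35 -0.4   0.78 -0.    2.31]
```

View pics/w3.png

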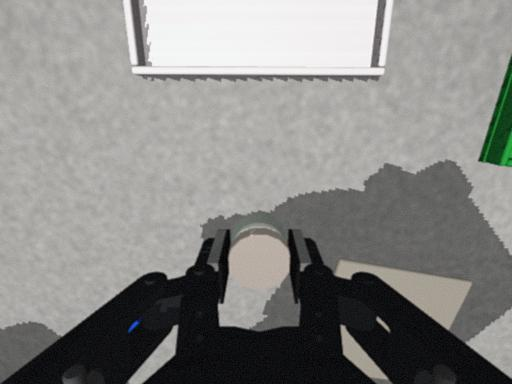

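Emit:
apply_moves:
  commands:
    - [0,0,0,0,0,0,0.3]
    - [0,0,0,0,0,0,0.3]
    - [0,0,0,0,0,0,0.3]
    - [0,0,0,0,0,0,0.3]

```text
clock: 3.5
eef_pos: [0.4314, -0.2764, 0.0394]
tool_rot: [-1.321, 0.991, -1.038]
contact_force: [-0.4, -0.4, -0.3]
grip_width: 0.705
```

Emit:
apply_moves:
  commands:
    - [0,0,-8,0,0,0,0.3]

```text
clock: 3.6
eef_pos: [0.4319, -0.2767, 0.0318]
tool_rot: [-1.321, 0.99, -1.039]
contact_force: [0.3, -1.0, -0.9]
grip_width: 0.699
```

Emit:
apply_moves:
  commands:
    - [0,0,-8,0,0,0,0.3]

```text
clock: 3.7
eef_pos: [0.4319, -0.2767, 0.0231]
tool_rot: [-1.321, 0.99, -1.039]
contact_force: [0.1, -0.7, -0.7]
grip_width: 0.702
```

```bash
python3 - <<'E'
from h import *
state()
im=manip.get_image('wrist'); cv2.imwrite('pics/w3.png',im)
state()
for l in ['bottle1']:
    for d in manip.silhouettes('wrist',l):
        ys,xs=np.nonzero(d['mask']); c=(xs.mean(),ys.mean())
        print(l,round(d['confidence'],2),np.round(d['bbox'],1),np.round(c,1),len(xs),ray('wrist',c,0.018)[0].round(3))
state()
E
```

```text
t 3.7 p [ 0.4319 -0.2767  0.0231] F [ 0.1 -0.7 -0.7] w 0.702 yaw jaw -75.05 y [ 0.024 -0.018 -1.   ] q [-0.57  0.37 -0.42  0.74 -0.    2.31]
t 3.75 p [ 0.4313 -0.2763  0.0218] F [-2.3  1.7 -1.7] w 0.703 yaw jaw -75.05 y [ 0.023 -0.017 -1.   ] q [-0.57  0.38 -0.42  0.74 -0.    2.31]
bottle1 0.9 [107.3 332.  158.1 384. ] [134.6 360.1] 1388 [ 0.341 -0.221  0.018]
bottle1 0.82 [223.5 222.4 294.1 309.9] [257.6 266.3] 4867 [ 0.424 -0.278  0.018]
t 3.8 p [ 0.4312 -0.2763  0.0223] F [0.1 0.2 0. ] w 0.699 yaw jaw -75.05 y [ 0.023 -0.017 -1.   ] q [-0.57  0.38 -0.42  0.74 -0.    2.31]
```

View pics/w3.png

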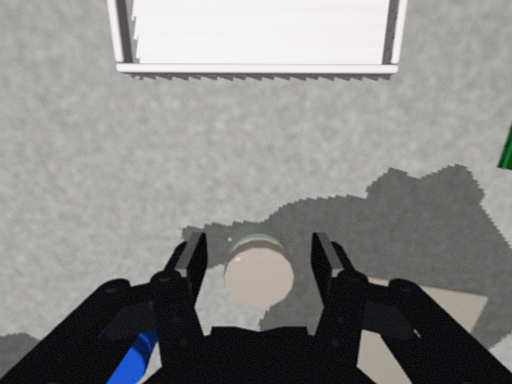

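```bash
python3 - <<'E'
from h import *
s,M=state()
print(ray('wrist',[(258.5,272)],.034), proj('wrist',[[.424,-.278,.034],[.4312,-.2763,.0],s['eef_pos']]))
E
```

```text
t 3.8 p [ 0.4312 -0.2763  0.0223] F [0.1 0.2 0. ] w 0.699 yaw jaw -75.05 y [ 0.023 -0.017 -1.   ] q [-0.57  0.38 -0.42  0.74 -0.    2.31]
[[ 0.43114486 -0.27641345  0.034     ]] [[257.87948386 284.74081957]
 [257.1723518  239.04760507]
 [257.79258436 258.96269693]]
```

Emit:
apply_moves:
  commands:
    - [-6,-2,0,0.018,0.024,0,0.3]
    - [0,0,0,0,0,0,0.3]

```text
clock: 4.0
eef_pos: [0.4246, -0.2779, 0.0216]
tool_rot: [-1.321, 1.018, -1.011]
contact_force: [0.6, -0.3, 0.1]
grip_width: 0.698
```

Emit:
apply_moves:
  commands:
    - [5,1,0,0,0,0,0.3]
    - [0,0,0,0,0,0,0.7]
    - [0,0,0,0,0,0,0.9]
    - [0,0,0,0,0,0,0.9]
    - [0,0,0,0,0,0,0.9]
    - [0,0,0,0,0,0,0.9]

```text
clock: 4.6
eef_pos: [0.4307, -0.2765, 0.0219]
tool_rot: [-1.322, 1.016, -1.013]
contact_force: [0.3, -0.3, -0.6]
grip_width: 0.404
```

Emit:
apply_moves:
  commands:
    - [0,0,15,0,0,0,0.9]
    - [0,0,25,0,0,0,0.9]
    - [0,0,25,0,0,0,0.9]
    - [0,0,0,0,0,0,0.9]

```text
clock: 5.0
eef_pos: [0.4298, -0.2758, 0.0881]
tool_rot: [-1.322, 1.017, -1.011]
contact_force: [-0.1, -0.4, -1.3]
grip_width: 0.406
```

```bash
python3 - <<'E'
from h import *
state()
im=manip.get_image('wrist'); cv2.imwrite('pics/w4.png',im)
im=manip.get_image('top'); cv2.imwrite('pics/t4.png',im)
E
```

```text
t 5.0 p [ 0.4298 -0.2758  0.0881] F [-0.1 -0.4 -1.3] w 0.406 yaw jaw -75.0 y [-0.003  0.002 -1.   ] q [-0.57  0.33 -0.3   0.95  0.    2.31]
```

View pics/w4.png

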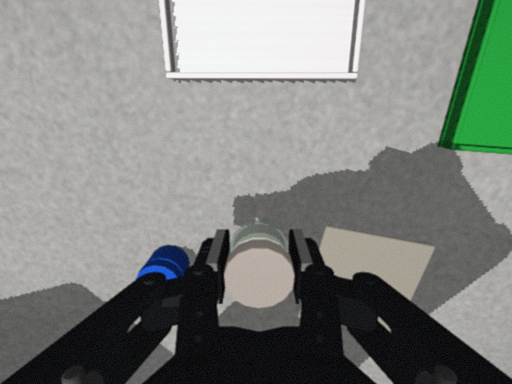

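View pics/t4.png

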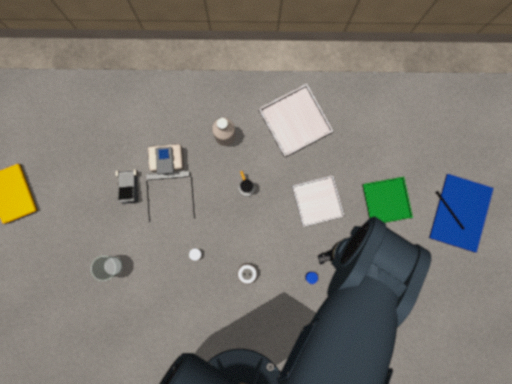

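```bash
python3 - <<'E'
from h import *
P=ray('wrist',[(166,76),(357,76)],.016); print(P)
d=P[1]-P[0]; L=np.hypot(*d[:2]); th=np.arctan2(d[0],-d[1]); print(L,th)
ex=np.array([np.cos(th),np.sin(th)]); ey=np.array([-np.sin(th),np.cos(th)])
c=P[:,:2].mean(0)+.065*ex; print('centre',c)
for t,c in [(th,c),(.262,np.array([.584,-.237]))]:
    ex=np.array([np.cos(t),np.sin(t)]); ey=np.array([-np.sin(t),np.cos(t)])
    for a,b in [(-.03,.015),(.03,.015)]: print(c+a*ex+b*ey)
E
```

```text
[[ 0.50443224 -0.19113116  0.016     ]
 [ 0.53716345 -0.31349425  0.016     ]]
0.12666514090143619 0.26137329153043243
centre [ 0.58359019 -0.23551622]
[ 0.55073299 -0.2287779 ]
[ 0.60869516 -0.21327345]
[ 0.55113859 -0.23028228]
[ 0.60909102 -0.21474151]
```

Emit:
apply_moves:
  commands:
    - [30,11,0,0,0,0,0.9]
    - [30,12,0,0,0,0,0.9]
    - [30,12,0,0,0,0,0.9]
    - [25,10,-10,0,0,0,0.9]
    - [0,0,0,0,0,0,0.9]

```text
clock: 5.6
eef_pos: [0.5446, -0.2272, 0.0693]
tool_rot: [-1.322, 1.027, -1.005]
contact_force: [-1.5, 0.2, -0.6]
grip_width: 0.404
```

```bash
python3 - <<'E'
from h import *
state()
im=manip.get_image('wrist'); cv2.imwrite('pics/w5.png',im)
E
```

```text
t 5.6 p [ 0.5446 -0.2272  0.0693] F [-1.5  0.2 -0.6] w 0.404 yaw jaw -75.15 y [-0.011  0.007 -1.   ] q [-0.4   0.5  -0.09  1.    0.    2.49]
```

View pics/w5.png

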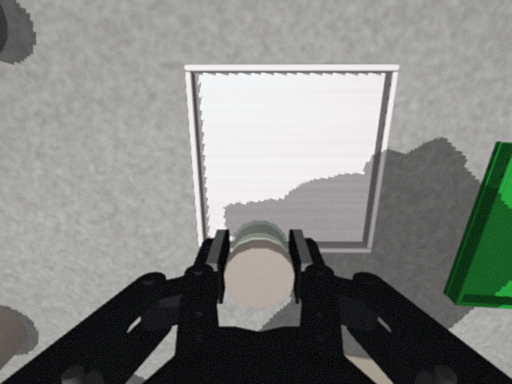

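```bash
python3 - <<'E'
from h import *
s,M=state()
P=ray('wrist',[(186,68),(397,68),(372,250),(198,250)],.016)[:,:2]; print(P, P.mean(0))
c=P.mean(0); d=P[0]-P[3]+P[1]-P[2]; th=np.arctan2(d[1],d[0]); print(th,np.linalg.norm(P[1]-P[0]),np.linalg.norm(P[2]-P[1]),np.linalg.norm(P[3]-P[2]))
ex=np.array([np.cos(th),np.sin(th)]); ey=np.array([-np.sin(th),np.cos(th)])
t=s['eef_pos'][:2]-c; print('tcp local',t@ex,t@ey)
E
```

```text
t 5.65 p [ 0.5435 -0.2277  0.0698] F [-0.9  0.2 -1.1] w 0.407 yaw jaw -75.17 y [-0.012  0.007 -1.   ] q [-0.4   0.5  -0.09  1.    0.    2.49]
[[ 0.62688509 -0.16026456]
 [ 0.65924427 -0.282899  ]
 [ 0.53908276 -0.3164499 ]
 [ 0.50502406 -0.19069904]] [ 0.58255905 -0.23757812]
0.25846423752052194 0.12683186538253363 0.12475756877530285 0.13028152169792698
tcp local -0.03527378531683532 0.019494905211202944
```

Emit:
apply_moves:
  commands:
    - [7,-2,-15,-0.007,-0.012,0,0.9]
    - [0,0,-15,0,0,0,0.9]
    - [0,0,0,0,0,0,0.9]

```text
clock: 5.95
eef_pos: [0.5481, -0.23, 0.0369]
tool_rot: [-1.322, 1.019, -1.015]
contact_force: [0.3, -0.3, -0.5]
grip_width: 0.402
```

Emit:
apply_moves:
  commands:
    - [1,0,-5,0,0,0,0.9]
    - [0,0,-4,0,0,0,0.9]
    - [0,0,0,0,0,0,0.9]

```text
clock: 6.25
eef_pos: [0.548, -0.2307, 0.028]
tool_rot: [-1.322, 1.02, -1.016]
contact_force: [-0.1, 0.5, -1.1]
grip_width: 0.405
```

Emit:
apply_moves:
  commands:
    - [0,0,-2,0,0,0,0.9]
    - [0,0,0,0,0,0,0.9]
    - [0,0,0,0,0,0,0.4]
    - [0,0,0,0,0,0,0.4]
    - [0,0,0,0,0,0,0.4]

```text
clock: 6.75
eef_pos: [0.5487, -0.2312, 0.0273]
tool_rot: [-1.321, 1.019, -1.018]
contact_force: [-0.2, 0.2, -1.0]
grip_width: 0.6
```

Emit:
apply_moves:
  commands:
    - [0,0,20,0,0,0,0.4]
    - [0,0,40,0,0,0,0.4]
    - [-10,0,40,0,0,0,0.3]
    - [-20,0,20,0,0,0,0.2]
    - [-10,0,0,0,0,0,0.2]

```text
clock: 7.25
eef_pos: [0.5073, -0.2305, 0.1506]
tool_rot: [-1.322, 1.019, -1.016]
contact_force: [1.2, 0.3, -0.1]
grip_width: 0.802
```

```bash
python3 - <<'E'
from h import *
state()
im=manip.get_image('wrist'); cv2.imwrite('pics/w6.png',im)
E
```

```text
t 7.25 p [ 0.5073 -0.2305  0.1506] F [ 1.2  0.3 -0.1] w 0.802 yaw jaw -75.21 y [-0.003 -0.    -1.   ] q [-0.43  0.37 -0.07  1.13 -0.    2.46]
```

View pics/w6.png

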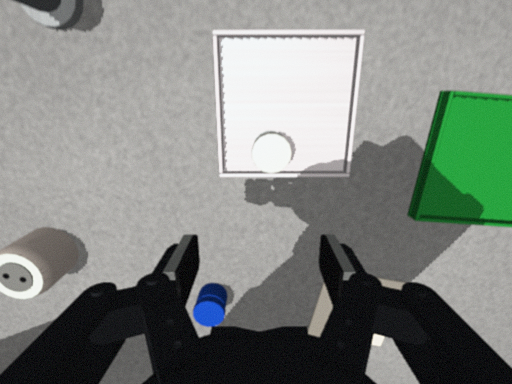

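Emit:
apply_moves:
  commands:
    - [-4,14,5,0,0,0.149,0.2]
    - [-4,16,5,0,0,0.149,0.2]
    - [-4,16,5,0,0,0.149,0.2]
    - [-4,16,5,0,0,0.149,0.2]
    - [-4,16,5,0,0,0.149,0.2]
    - [-4,16,5,0,0,0.149,0.2]
    - [-4,16,5,0,0,0.149,0.2]
    - [-4,16,5,0,0,0.149,0.2]
    - [-4,16,5,0,0,0.149,0.2]
    - [-4,16,5,0,0,0.149,0.2]
    - [-4,16,0,0,0,0.149,0.2]
    - [-4,16,0,0,0,0.149,0.2]

```text
clock: 8.5
eef_pos: [0.454, -0.0331, 0.1862]
tool_rot: [-1.545, -0.373, 0.396]
contact_force: [0.5, -0.9, -0.4]
grip_width: 0.801
```

Emit:
apply_moves:
  commands:
    - [-4,18,0,0,0,0.149,0.2]
    - [-4,18,0,0,0,0.149,0.2]
    - [-4,18,0,0,0,0.149,0.2]
    - [-4,18,0,0,0,0.149,0.2]
    - [-4,18,0,0,0,0.149,0.2]
    - [-4,18,0,0,0,0.149,0.2]
    - [-4,18,0,0,0,0.149,0.2]
    - [-4,18,0,0,0,0.149,0.2]
    - [0,18,0,0,0,0.149,0.2]

```text
clock: 9.4
eef_pos: [0.418, 0.1363, 0.1752]
tool_rot: [-1.083, -1.391, 1.424]
contact_force: [0.2, -0.9, 0.8]
grip_width: 0.802
```

```bash
python3 - <<'E'
from h import *
state()
im=manip.get_image('wrist'); cv2.imwrite('pics/w7.png',im)
for d in manip.silhouettes('wrist','bottle1'):
        ys,xs=np.nonzero(d['mask']); c=(xs.mean(),ys.mean())
        print(round(d['confidence'],2),np.round(d['bbox'],1),np.round(c,1),len(xs),ray('wrist',c,0.018)[0].round(3))
E
```

```text
t 9.4 p [0.418  0.1363 0.1752] F [ 0.2 -0.9  0.8] w 0.802 yaw jaw 105.44 y [-0.001 -0.023 -1.   ] q [ 0.33  0.13 -0.33  1.13 -0.02  0.06]
0.6 [245.3 160.5 277.1 199.4] [260.6 180. ] 1001 [0.421 0.136 0.018]
```

View pics/w7.png

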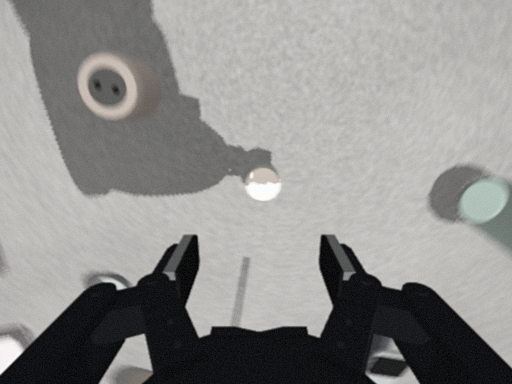

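Emit:
apply_moves:
  commands:
    - [0,0,-30,0.023,0,0,0.2]
    - [0,0,-40,0,0,0,0.2]
    - [0,0,-30,0,0,0,0.2]
    - [0,0,0,0,0,0,0.2]

```text
clock: 9.9
eef_pos: [0.418, 0.1364, 0.0701]
tool_rot: [-1.072, -1.398, 1.398]
contact_force: [-0.7, -0.5, 0.1]
grip_width: 0.803
```

```bash
python3 - <<'E'
from h import *
state()
im=manip.get_image('wrist'); cv2.imwrite('pics/w8.png',im)
for d in manip.silhouettes('wrist','bottle1'):
        ys,xs=np.nonzero(d['mask']); c=(xs.mean(),ys.mean())
        print(round(d['confidence'],2),np.round(d['bbox'],1),np.round(c,1),len(xs),ray('wrist',c,0.018)[0].round(3))
E
```

```text
t 9.9 p [0.418  0.1364 0.0701] F [-0.7 -0.5  0.1] w 0.803 yaw jaw 104.93 y [-0.002  0.001 -1.   ] q [ 0.31  0.21 -0.51  0.85  0.    0.05]
0.9 [230.6 189.3 283.7 253. ] [256.5 221.6] 2627 [0.425 0.136 0.018]
0.28 [  2.6  13.4  99.7 131.4] [42.1 78.2] 9055 [ 0.366 -0.016  0.018]
```

View pics/w8.png

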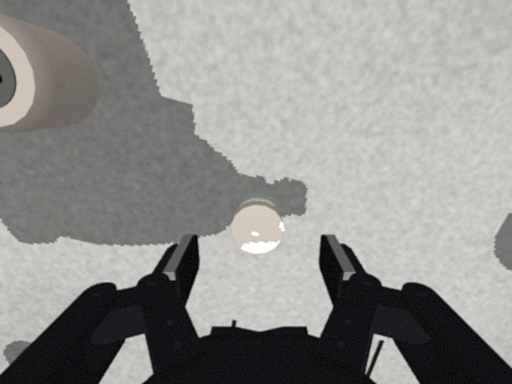

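```bash
python3 - <<'E'
from h import *
print(ray('wrist',[(257.5,228.5)],.034), ray('wrist',[(257.5,221)],.018),proj('wrist',[manip.observe()['eef_pos']]))
E
```

```text
[[0.42269636 0.13650052 0.034     ]] [[0.42463374 0.13696728 0.018     ]] [[259.77949782 258.00208459]]
```

Emit:
apply_moves:
  commands:
    - [3,0,-20,0,0,0,0.2]
    - [2,0,-18,0,0,0,0.2]
    - [0,0,-10,0,0,0,0.2]
    - [0,0,0,0,0,0,0.2]

```text
clock: 10.4
eef_pos: [0.4298, 0.138, 0.0301]
tool_rot: [-1.082, -1.406, 1.388]
contact_force: [-0.4, 0.0, -0.4]
grip_width: 0.803
```

```bash
python3 - <<'E'
from h import *
state()
im=manip.get_image('wrist'); cv2.imwrite('pics/w9.png',im)
E
```

```text
t 10.4 p [0.4298 0.138  0.0301] F [-0.4  0.  -0.4] w 0.803 yaw jaw 104.75 y [ 0.01   0.005 -1.   ] q [ 0.31  0.27 -0.55  0.74  0.    0.05]
```

View pics/w9.png

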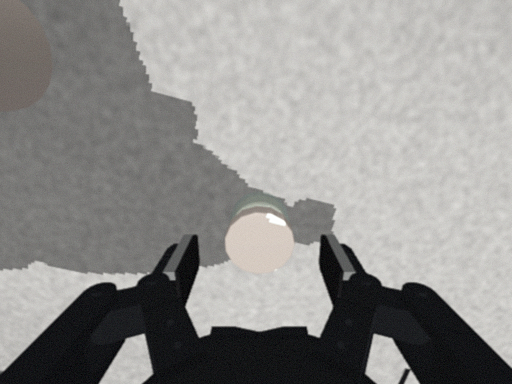

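Emit:
apply_moves:
  commands:
    - [-6,-1,-3,-0.005,0.01,0,0.2]
    - [0,0,-5,0,0,0,0.2]
    - [0,0,0,0,0,0,0.2]

```text
clock: 10.75
eef_pos: [0.425, 0.1375, 0.0246]
tool_rot: [-1.079, -1.399, 1.394]
contact_force: [-0.8, 0.2, 0.5]
grip_width: 0.792
```

Emit:
apply_moves:
  commands:
    - [-1,-1,-3,0,0,0,0.2]
    - [0,0,0,0,0,0,0.6]
    - [0,0,0,0,0,0,0.9]
    - [0,0,0,0,0,0,0.9]
    - [0,0,0,0,0,0,0.9]
    - [0,0,0,0,0,0,0.9]

```text
clock: 11.35
eef_pos: [0.4241, 0.1365, 0.0222]
tool_rot: [-1.079, -1.4, 1.394]
contact_force: [0.3, 0.1, -0.9]
grip_width: 0.405
```

Emit:
apply_moves:
  commands:
    - [0,0,15,0,0,0,0.9]
    - [0,0,25,0,0,0,0.9]
    - [0,0,30,0,0,0,0.9]
    - [0,0,20,0,0,0,0.9]
    - [0,0,0,0,0,0,0.9]

```text
clock: 11.85
eef_pos: [0.4228, 0.1361, 0.1145]
tool_rot: [-1.078, -1.397, 1.396]
contact_force: [0.1, -0.3, -1.8]
grip_width: 0.407
```

```bash
python3 - <<'E'
from h import *
state()
im=manip.get_image('wrist'); cv2.imwrite('pics/w10.png',im)
im=manip.get_image('top'); cv2.imwrite('pics/t10.png',im)
E
```

```text
t 11.85 p [0.4228 0.1361 0.1145] F [ 0.1 -0.3 -1.8] w 0.407 yaw jaw 104.73 y [ 0.002 -0.    -1.   ] q [ 0.31  0.17 -0.44  0.96 -0.    0.05]
```

View pics/w10.png

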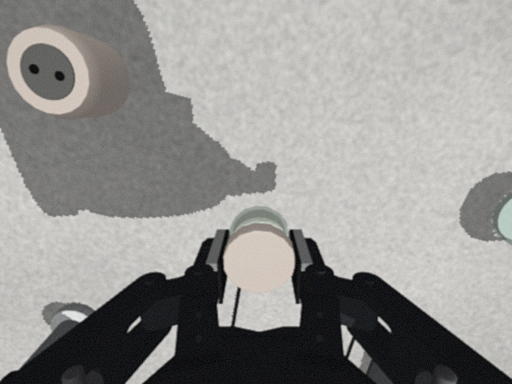

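View pics/t10.png

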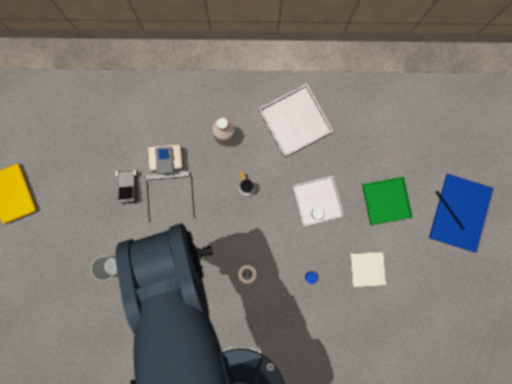

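Emit:
apply_moves:
  commands:
    - [0,0,40,0,0,0,0.9]
    - [10,-30,10,0,0,0,0.9]
    - [17,-34,0,0,0,0,0.9]
    - [17,-34,0,0,0,0,0.9]
    - [17,-34,0,0,0,0,0.9]
    - [17,-34,0,0,0,0,0.9]
    - [17,-34,0,0,0,0,0.9]
    - [17,-34,0,0,0,0,0.9]
    - [17,-34,0,0,0,0,0.9]
    - [17,-34,0,0,0,0,0.9]
    - [17,-34,0,0,0,0,0.9]
    - [0,0,0,0,0,0,0.9]

```text
clock: 13.15
eef_pos: [0.5823, -0.2145, 0.1453]
tool_rot: [-1.055, -1.383, 1.406]
contact_force: [0.1, 1.0, -0.7]
grip_width: 0.405
```

```bash
python3 - <<'E'
from h import *
state()
im=manip.get_image('wrist'); cv2.imwrite('pics/w11.png',im)
E
```

```text
t 13.15 p [ 0.5823 -0.2145  0.1453] F [ 0.1  1.  -0.7] w 0.405 yaw jaw 104.95 y [-0.023  0.001 -1.   ] q [-0.35  0.52  0.14  1.22 -0.01 -0.61]
```

View pics/w11.png

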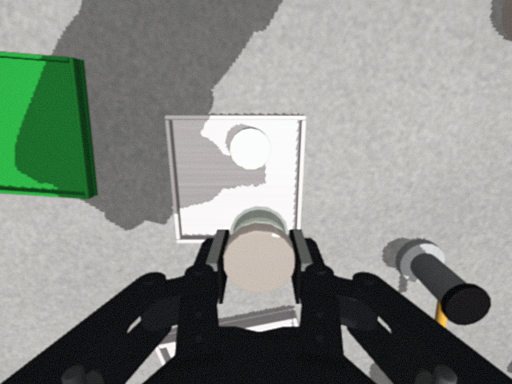

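Emit:
apply_moves:
  commands:
    - [24,-2,-20,0,-0.023,0,0.9]
    - [0,0,-30,0,0,0,0.9]
    - [0,0,-30,0,0,0,0.9]
    - [0,0,0,0,0,0,0.9]

```text
clock: 13.6
eef_pos: [0.6038, -0.2116, 0.059]
tool_rot: [-1.067, -1.399, 1.398]
contact_force: [-1.0, 0.4, -0.2]
grip_width: 0.4
```

```bash
python3 - <<'E'
from h import *
s,M=state()
im=manip.get_image('wrist'); cv2.imwrite('pics/w12.png',im)
t=s['eef_pos'][:2]-[.583,-.2365]; th=.26
print(t@[np.cos(th),np.sin(th)],t@[-np.sin(th),np.cos(th)])
E
```

```text
t 13.6 p [ 0.6038 -0.2116  0.059 ] F [-1.   0.4 -0.2] w 0.4 yaw jaw 105.05 y [-0.004  0.004 -1.   ] q [-0.34  0.59  0.05  1.03  0.   -0.6 ]
0.026472037796203753 0.01871814352827225
```

View pics/w12.png

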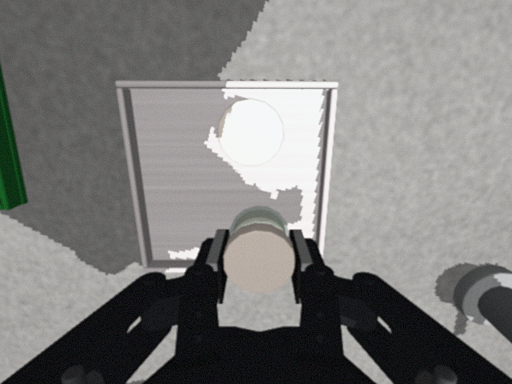

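Emit:
apply_moves:
  commands:
    - [1,-4,-14,0,0,0,0.9]
    - [0,0,-10,0,0,0,0.9]
    - [0,0,-4,0,0,0,0.9]
    - [0,0,0,0,0,0,0.9]

```text
clock: 14.05
eef_pos: [0.6072, -0.2158, 0.0348]
tool_rot: [-1.073, -1.403, 1.398]
contact_force: [0.9, 0.0, -1.3]
grip_width: 0.405
```

Emit:
apply_moves:
  commands:
    - [-1,0,-4,0,0,0,0.9]
    - [0,0,-3,0,0,0,0.9]
    - [0,0,-1,0,0,0,0.9]
    - [0,0,0,0,0,0,0.9]

```text
clock: 14.45
eef_pos: [0.6068, -0.2161, 0.0275]
tool_rot: [-1.075, -1.404, 1.398]
contact_force: [-0.1, -1.0, -0.6]
grip_width: 0.409
```

Emit:
apply_moves:
  commands:
    - [0,0,-1,0,0,0,0.9]
    - [0,0,0,0,0,0,0.4]
    - [0,0,0,0,0,0,0.4]
    - [0,0,0,0,0,0,0.4]
    - [0,0,15,0,0,0,0.4]
    - [0,0,30,0,0,0,0.4]
    - [0,0,40,0,0,0,0.3]
    - [10,0,30,0,0,0,0.3]
    - [10,0,0,0,0,0,0.3]

```text
clock: 15.35
eef_pos: [0.6252, -0.2157, 0.1459]
tool_rot: [-1.073, -1.403, 1.398]
contact_force: [0.4, 0.2, -1.0]
grip_width: 0.698
```

```bash
python3 - <<'E'
from h import *
s,M=state()
im=manip.get_image('wrist'); cv2.imwrite('pics/w13.png',im)
im=manip.get_image('top'); cv2.imwrite('pics/t13.png',im)
E
```

```text
t 15.35 p [ 0.6252 -0.2157  0.1459] F [ 0.4  0.2 -1. ] w 0.698 yaw jaw 105.07 y [ 0.002  0.002 -1.   ] q [-0.33  0.58  0.25  1.24  0.   -0.6 ]
```

View pics/w13.png

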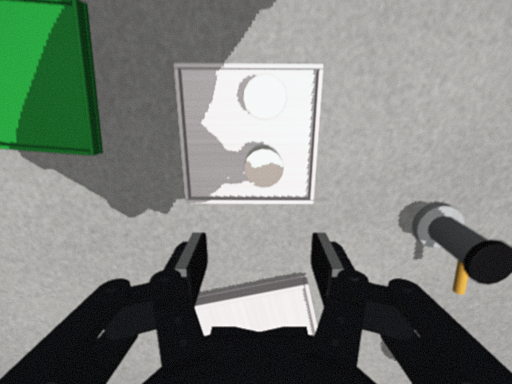

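View pics/t13.png

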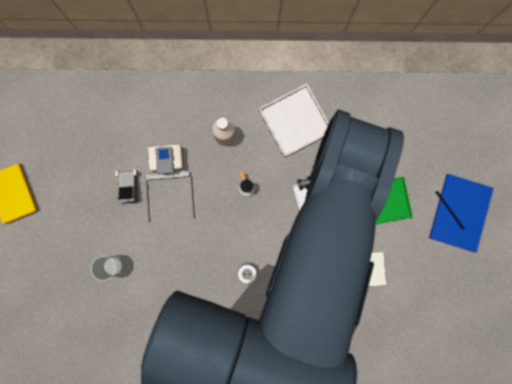

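```bash
cat >> h.py <<'E'
def trayfit(px,h=.016,cam='wrist'):
    # px order: corners around; returns centre, yaw (mod 90deg near given)
    P=ray(cam,px,h)[:,:2]; c=P.mean(0)
    a=[]
    for i in range(4):
        d=P[(i+1)%4]-P[i]; a.append(np.arctan2(d[1],d[0]))
    a=np.array(a); th=np.angle(np.mean(np.exp(4j*a)))/4
    print('centre',c.round(4),'yaw',th.round(4),'sides',[np.linalg.norm(P[(i+1)%4]-P[i]).round(4) for i in range(4)])
    return c,th
E
python3 - <<'E'
from h import *
s,M=state()
c,th=trayfit([(175,66),(323,65),(314,203),(187,203)])
ex=np.array([np.cos(th),np.sin(th)]); ey=np.array([-np.sin(th),np.cos(th)])
w=c-.063*ey; print('wall',w,'delta',w-s['eef_pos'][:2],np.degrees(th)+90)
for uv in [(265,97),(264,166)]:
    q=ray('wrist',[uv],.038)[0,:2]-c; print(q@ex,q@ey)
E
```

```text
t 15.45 p [ 0.6246 -0.2152  0.1421] F [-0.1 -1.3 -0.3] w 0.699 yaw jaw 105.1 y [-0.002  0.003 -1.   ] q [-0.33  0.59  0.25  1.24  0.   -0.6 ]
centre [ 0.5835 -0.2349] yaw 0.2654 sides [np.float64(0.1255), np.float64(0.1254), np.float64(0.1259), np.float64(0.1244)]
wall [ 0.5999902  -0.29570826] delta [-0.02458653 -0.08046113] 105.20781664995563
-0.0369236726934727 0.013178509433238466
0.019665819811096174 0.012617435734440836
```

Emit:
apply_moves:
  commands:
    - [-8,-27,0,0,0,0,0.55]
    - [-8,-27,-10,0,0,0,0.55]
    - [-8,-25,-20,0,0,0,0.55]
    - [0,0,-30,0,0,0,0.55]
    - [0,0,0,0,0,0,0.55]

```text
clock: 15.95
eef_pos: [0.5963, -0.2954, 0.0764]
tool_rot: [-1.063, -1.4, 1.399]
contact_force: [-1.0, 0.9, -0.7]
grip_width: 0.45
```

```bash
python3 - <<'E'
from h import *
s,M=state()
im=manip.get_image('wrist'); cv2.imwrite('pics/w14.png',im)
E
```

```text
t 15.95 p [ 0.5963 -0.2954  0.0764] F [-1.   0.9 -0.7] w 0.45 yaw jaw 105.2 y [-0.007  0.006 -1.   ] q [-0.46  0.64  0.16  1.11  0.   -0.73]
```

View pics/w14.png

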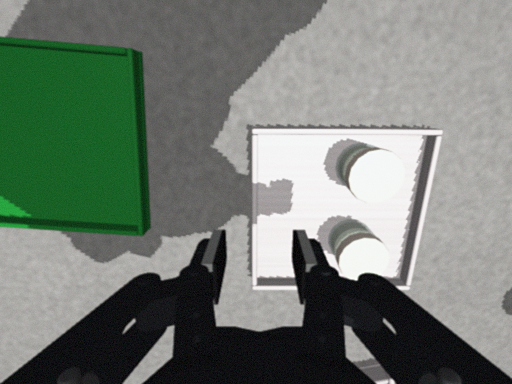

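```bash
python3 - <<'E'
from h import *
s,M=state()
c,th=trayfit([(252,131),(441,131),(410,289),(253,289)])
ex=np.array([np.cos(th),np.sin(th)]); ey=np.array([-np.sin(th),np.cos(th)])
w=c-.063*ey; print('wall',w,'delta',w-s['eef_pos'][:2],np.degrees(th)+90)
t=s['eef_pos'][:2]-c; print('tcp local',t@ex,t@ey)
E
```

```text
t 16.0 p [ 0.5973 -0.2959  0.0789] F [-1.1 -0.5  0.4] w 0.449 yaw jaw 105.2 y [-0.004  0.004 -1.   ] q [-0.46  0.63  0.17  1.11  0.   -0.73]
centre [ 0.5864 -0.2366] yaw 0.266 sides [np.float64(0.1294), np.float64(0.1293), np.float64(0.1306), np.float64(0.1289)]
wall [ 0.60292122 -0.29739302] delta [ 0.00560772 -0.00146356] 105.24026219924322
tcp local -0.0050257820025155775 -0.06011382862556014
```

Emit:
apply_moves:
  commands:
    - [2,0,-20,0.006,-0.007,0,0.55]
    - [0,0,-15,0,0,0,0.55]
    - [0,0,-5,0,0,0,0.55]
    - [0,0,0,0,0,0,0.55]

```text
clock: 16.4
eef_pos: [0.6007, -0.2951, 0.0418]
tool_rot: [-1.07, -1.412, 1.394]
contact_force: [-0.9, -0.0, 0.2]
grip_width: 0.448
```

Emit:
apply_moves:
  commands:
    - [0,-2,-8,-0.004,0.004,0,0.55]
    - [0,0,-6,0,0,0,0.55]
    - [0,0,-3,0,0,0,0.55]
    - [0,0,0,0,0,0,0.55]

```text
clock: 16.8
eef_pos: [0.602, -0.2973, 0.0256]
tool_rot: [-1.072, -1.408, 1.4]
contact_force: [-0.2, 0.9, -0.7]
grip_width: 0.451
```

```bash
python3 - <<'E'
from h import *
s,M=state()
im=manip.get_image('wrist'); cv2.imwrite('pics/w15.png',im)
E
```

```text
t 16.8 p [ 0.602  -0.2973  0.0256] F [-0.2  0.9 -0.7] w 0.451 yaw jaw 105.34 y [ 0.004  0.003 -1.   ] q [-0.46  0.68  0.1   0.99  0.   -0.73]
```

View pics/w15.png

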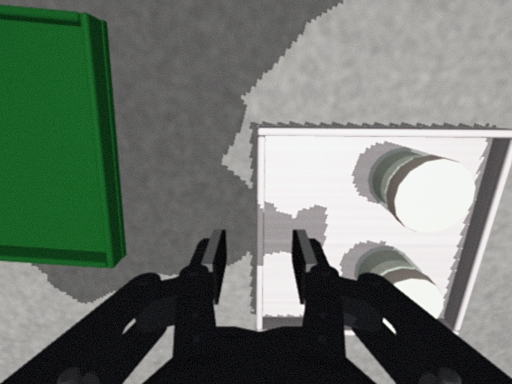

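Wall centred between the fingers (wall at x≈260). Close.

Emit:
apply_moves:
  commands:
    - [0,0,-1,0,0,0,0.8]
    - [0,0,0,0,0,0,0.95]
    - [0,0,0,0,0,0,1.0]
    - [0,0,0,0,0,0,1.0]
    - [0,0,0,0,0,0,1.0]
    - [0,0,0,0,0,0,1.0]

```text
clock: 17.45
eef_pos: [0.6023, -0.2976, 0.0254]
tool_rot: [-1.073, -1.408, 1.4]
contact_force: [0.7, -0.3, -0.4]
grip_width: 0.02
```

```bash
python3 - <<'E'
from h import *
s,M=state()
im=manip.get_image('wrist'); cv2.imwrite('pics/w16.png',im)
E
```

```text
t 17.45 p [ 0.6023 -0.2976  0.0254] F [ 0.7 -0.3 -0.4] w 0.02 yaw jaw 105.32 y [ 0.005  0.003 -1.   ] q [-0.46  0.68  0.1   0.99  0.   -0.73]
```

View pics/w16.png

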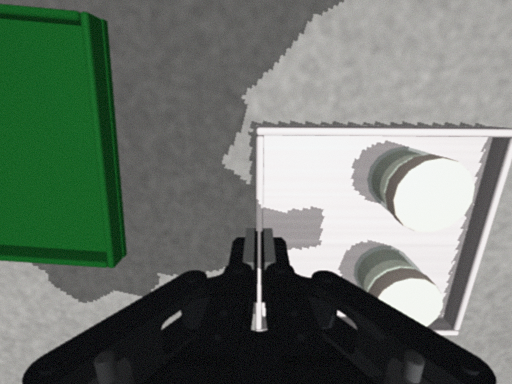

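Emit:
apply_moves:
  commands:
    - [-9,3,0,0,0,-0.026,1.0]
    - [-9,3,0,0,0,-0.026,1.0]
    - [-9,3,0,0,0,-0.026,1.0]
    - [-9,3,0,0,0,-0.026,1.0]
    - [-9,3,0,0,0,-0.026,1.0]

```text
clock: 18.0
eef_pos: [0.5579, -0.2833, 0.0255]
tool_rot: [-1.15, -1.312, 1.303]
contact_force: [2.6, -2.2, -4.3]
grip_width: 0.018
```

```bash
python3 - <<'E'
from h import *
s,M=state()
im=manip.get_image('wrist'); cv2.imwrite('pics/w17.png',im)
E
```

```text
t 18.0 p [ 0.5579 -0.2833  0.0255] F [ 2.6 -2.2 -4.3] w 0.018 yaw jaw 97.61 y [ 0.008 -0.    -1.   ] q [-0.47  0.59 -0.06  0.92  0.   -0.6 ]
```

View pics/w17.png

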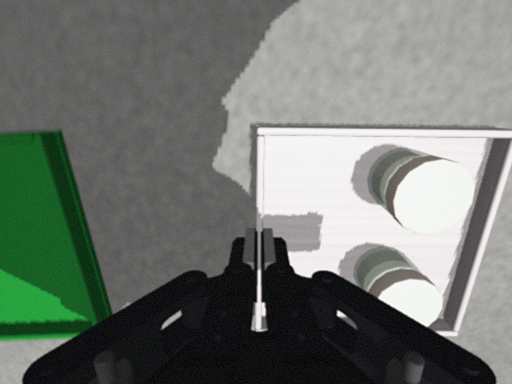

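Emit:
apply_moves:
  commands:
    - [0,0,-0.5,0,0,0,1.0]

```text
clock: 18.15
eef_pos: [0.5567, -0.2829, 0.0254]
tool_rot: [-1.15, -1.311, 1.302]
contact_force: [0.8, 1.9, 7.7]
grip_width: 0.02
```

Emit:
apply_moves:
  commands:
    - [0,0,-0.5,0,0,0,1.0]

```text
clock: 18.25
eef_pos: [0.5568, -0.2828, 0.0254]
tool_rot: [-1.149, -1.311, 1.303]
contact_force: [-6.0, 2.4, 11.3]
grip_width: 0.022
```

Emit:
apply_moves:
  commands:
    - [0,0,-1,0,0,0,1.0]

```text
clock: 18.35
eef_pos: [0.5568, -0.2829, 0.0253]
tool_rot: [-1.149, -1.311, 1.303]
contact_force: [-12.4, 5.0, 25.6]
grip_width: 0.021
```

Emit:
apply_moves:
  commands:
    - [-10,3,-0.3,0,0,-0.026,1.0]
    - [-13,4,-0.3,0,0,-0.026,1.0]
    - [-13,4,-0.3,0,0,-0.026,1.0]
    - [-13,4,-0.3,0,0,-0.026,1.0]
    - [-11,4,-0.3,0,0,-0.026,1.0]
    - [0,0,-0.3,0,0,0,1.0]

```text
clock: 18.95
eef_pos: [0.5007, -0.2657, 0.0254]
tool_rot: [-1.222, -1.22, 1.208]
contact_force: [-4.5, 3.8, 5.7]
grip_width: 0.023
```

```bash
python3 - <<'E'
from h import *
s,M=state()
im=manip.get_image('wrist'); cv2.imwrite('pics/w18.png',im)
im=manip.get_image('top'); cv2.imwrite('pics/t18.png',im)
E
```

```text
t 18.95 p [ 0.5007 -0.2657  0.0254] F [-4.5  3.8  5.7] w 0.023 yaw jaw 90.17 y [ 0.014 -0.005 -1.   ] q [-0.49  0.48 -0.25  0.83  0.   -0.49]
```

View pics/w18.png

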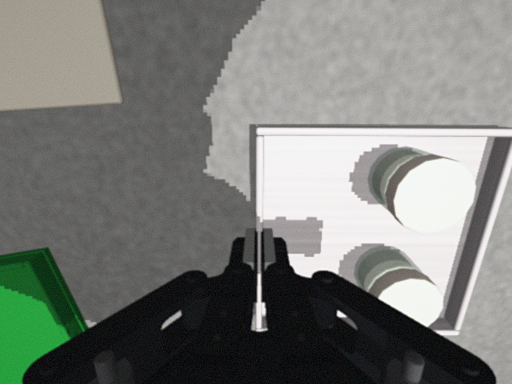

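View pics/t18.png

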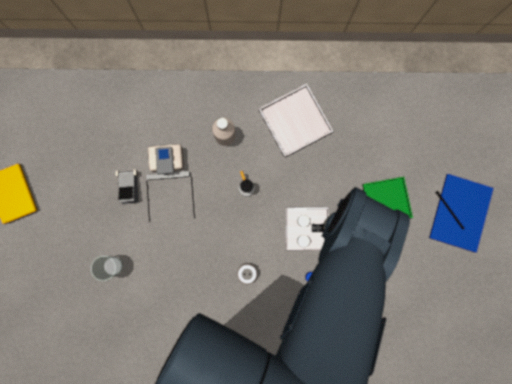

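```bash
python3 - <<'E'
from h import *
im=cv2.imread('pics/t18.png')
cv2.imwrite('pics/t18z.png',cv2.resize(im[160:290,220:340],None,fx=6,fy=6,interpolation=cv2.INTER_CUBIC)[:600,:])
print(ray('top',[(307,229)],.016))
c,th=trayfit([(256,132),(512,131),(460,332),(256,332)])
E
```

```text
[[ 0.49772041 -0.20199749  0.016     ]]
centre [ 0.4984 -0.2046] yaw 0.0159 sides [np.float64(0.1235), np.float64(0.1253), np.float64(0.129), np.float64(0.1253)]
```

View pics/t18z.png

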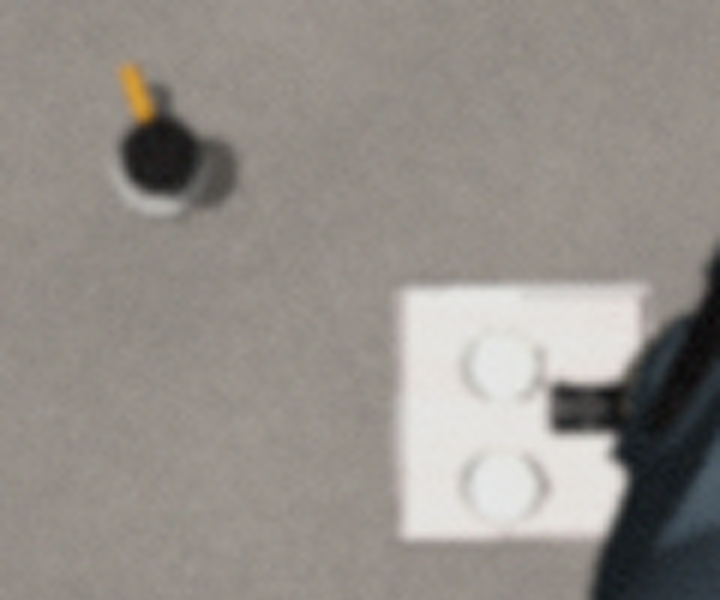

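Emit:
apply_moves:
  commands:
    - [-2,6,-0.3,0.005,0.014,0,1.0]
    - [-2,10,-0.3,0,0,0,1.0]
    - [-1,12,-0.3,0,0,0,1.0]
    - [0,12,-0.3,0,0,0,1.0]
    - [0,12,-0.3,0,0,0,1.0]
    - [0,12,-0.3,0,0,0,1.0]
    - [0,0,-0.3,0,0,0,1.0]

```text
clock: 19.75
eef_pos: [0.502, -0.2036, 0.0254]
tool_rot: [-1.211, -1.214, 1.222]
contact_force: [-10.6, 8.3, 18.2]
grip_width: 0.017
```

```bash
python3 - <<'E'
from h import *
s,M=state()
im=manip.get_image('wrist'); cv2.imwrite('pics/w19.png',im)
E
```

```text
t 19.75 p [ 0.502  -0.2036  0.0254] F [-10.6   8.3  18.2] w 0.017 yaw jaw 90.59 y [ 0.002 -0.008 -1.   ] q [-0.38  0.44 -0.31  0.82 -0.01 -0.39]
```

View pics/w19.png

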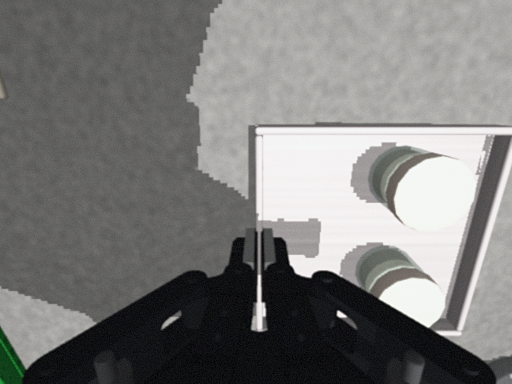

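Emit:
apply_moves:
  commands:
    - [-3,8,0,0,0,-0.005,1.0]
    - [-3,12,0,0,0,-0.005,1.0]
    - [-2,14,0,0,0,0,1.0]
    - [-1,14,-0.2,0,0,0,1.0]

```text
clock: 20.2
eef_pos: [0.4945, -0.1544, 0.0254]
tool_rot: [-1.218, -1.207, 1.215]
contact_force: [-0.6, -6.5, 5.2]
grip_width: 0.02
```

```bash
python3 - <<'E'
from h import *
s,M=state()
E
```

```text
t 20.2 p [ 0.4945 -0.1544  0.0254] F [-0.6 -6.5  5.2] w 0.02 yaw jaw 90.03 y [ 0.003 -0.01  -1.   ] q [-0.3   0.4  -0.38  0.79 -0.01 -0.3 ]
```

Emit:
apply_moves:
  commands:
    - [1,14,-0.2,0.01,0.003,0,1.0]
    - [0,14,-0.2,0,0,0,1.0]
    - [0,14,-0.2,0,0,0,1.0]
    - [0,14,-0.2,0,0,0,1.0]

```text
clock: 20.6
eef_pos: [0.4957, -0.0942, 0.0254]
tool_rot: [-1.211, -1.21, 1.212]
contact_force: [0.2, -6.4, 2.6]
grip_width: 0.02
```

```bash
python3 - <<'E'
from h import *
s,M=state()
im=manip.get_image('wrist'); cv2.imwrite('pics/w20.png',im)
im=manip.get_image('top'); cv2.imwrite('pics/t20.png',im)
cv2.imwrite('pics/t20z.png',cv2.resize(im[150:290,180:340],None,fx=5,fy=5,interpolation=cv2.INTER_CUBIC)[:600,:])
E
```

```text
t 20.6 p [ 0.4957 -0.0942  0.0254] F [ 0.2 -6.4  2.6] w 0.02 yaw jaw 90.11 y [ 0.001 -0.003 -1.   ] q [-0.19  0.38 -0.41  0.78 -0.   -0.19]
```

View pics/w20.png

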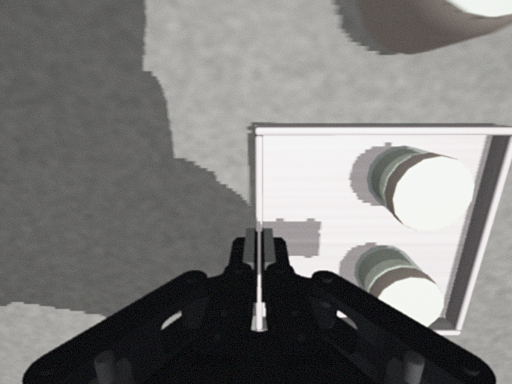

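View pics/t20z.png

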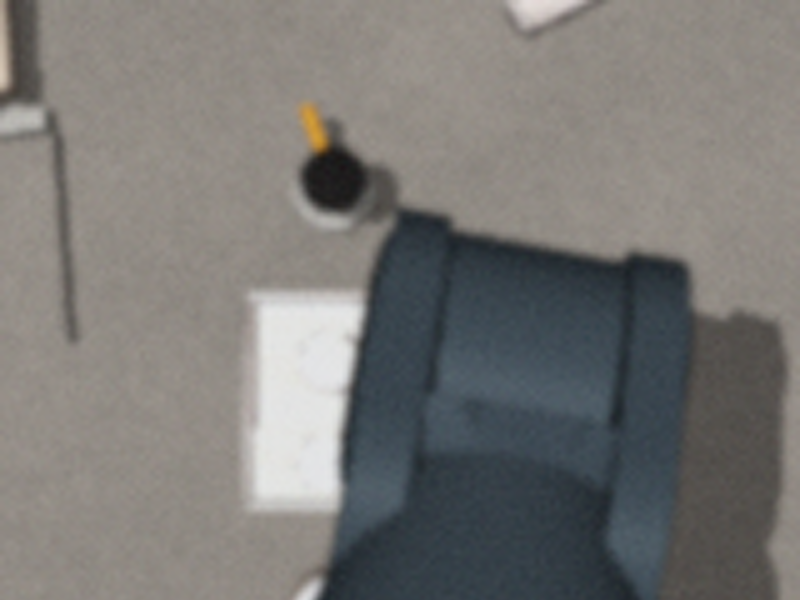

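Emit:
apply_moves:
  commands:
    - [0,14,-0.2,0,0,0,1.0]
    - [0,14,-0.2,0,0,0,1.0]
    - [0,14,-0.2,0,0,0,1.0]
    - [0,14,-0.2,0,0,0,1.0]
    - [0,14,-0.2,0,0,0,1.0]
    - [0,14,-0.2,0,0,0,1.0]

```text
clock: 21.3
eef_pos: [0.4963, -0.0096, 0.0254]
tool_rot: [-1.216, -1.21, 1.215]
contact_force: [-0.4, -6.9, 4.9]
grip_width: 0.017
```

```bash
python3 - <<'E'
from h import *
s,M=state()
im=manip.get_image('wrist'); cv2.imwrite('pics/w21.png',im)
E
```

```text
t 21.3 p [ 0.4963 -0.0096  0.0254] F [-0.4 -6.9  4.9] w 0.017 yaw jaw 90.16 y [ 0.003 -0.008 -1.   ] q [-0.01  0.36 -0.43  0.77 -0.01 -0.02]
```

View pics/w21.png

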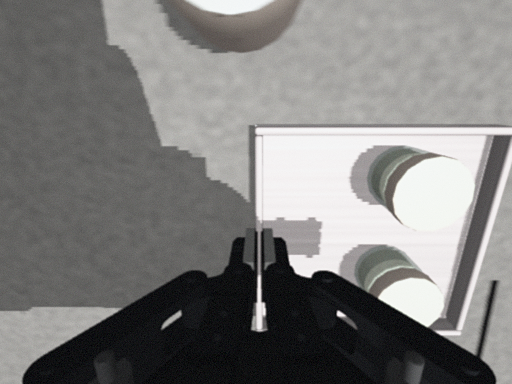

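Emit:
apply_moves:
  commands:
    - [0,14,-0.2,0.008,0.003,0,1.0]
    - [0,14,-0.2,0,0,0,1.0]
    - [0,14,-0.2,0,0,0,1.0]
    - [0,14,-0.2,0,0,0,1.0]
    - [0,14,-0.2,0,0,0,1.0]
    - [0,14,-0.2,0,0,0,1.0]
    - [0,14,-0.2,0,0,0,1.0]
    - [0,14,-0.2,0,0,0,1.0]
    - [0,14,-0.2,0,0,0,1.0]
    - [0,10,-0.2,0,0,0,1.0]

```text
clock: 22.35
eef_pos: [0.4968, 0.1247, 0.0254]
tool_rot: [-1.221, -1.206, 1.218]
contact_force: [0.0, -10.0, 8.1]
grip_width: 0.02
```

```bash
python3 - <<'E'
from h import *
s,M=state()
im=manip.get_image('wrist'); cv2.imwrite('pics/w22.png',im)
im=manip.get_image('top'); cv2.imwrite('pics/t22.png',im)
cv2.imwrite('pics/t22z.png',cv2.resize(im[135:255,100:260],None,fx=5,fy=5,interpolation=cv2.INTER_CUBIC)[:600,:])
E
```

```text
t 22.35 p [0.4968 0.1247 0.0254] F [  0.  -10.    8.1] w 0.02 yaw jaw 90.05 y [ 0.003 -0.013 -1.   ] q [ 0.25  0.39 -0.39  0.79 -0.01  0.25]
```

View pics/w22.png

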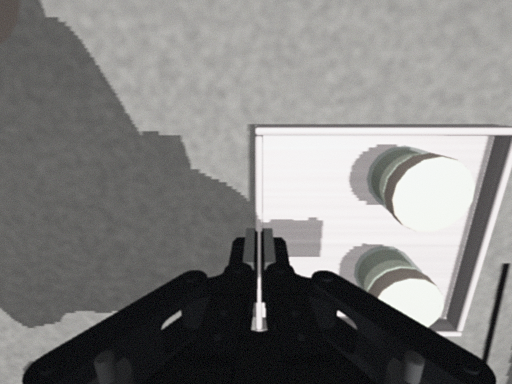

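View pics/t22z.png

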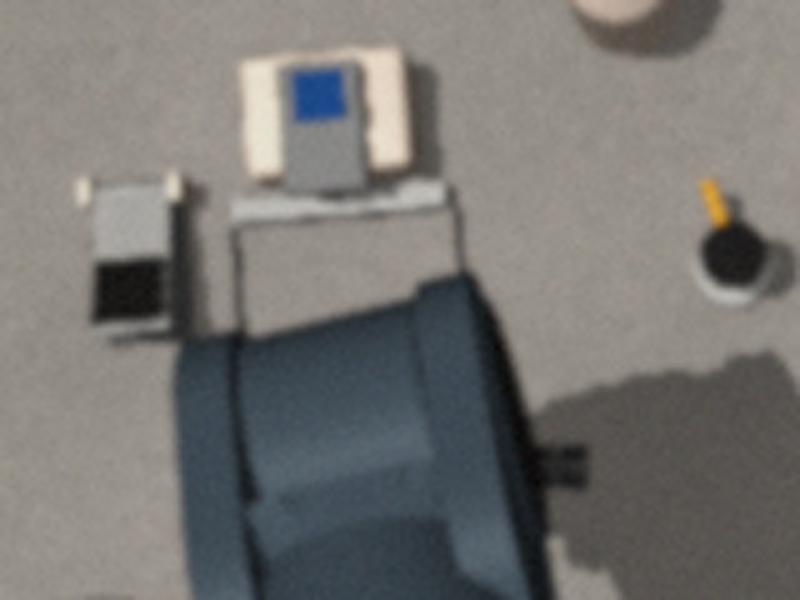

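```bash
python3 - <<'E'
from h import *
im=cv2.imread('pics/top0.png'); g=cv2.cvtColor(im,cv2.COLOR_BGR2GRAY).astype(float)
def line(v0,v1,u0,u1):
    pts=[]
    for v in range(v0,v1):
        r=g[v,u0:u1]; w=np.clip(np.median(r)-15-r,0,None)
        if w.sum()>5: pts.append((u0+(w*np.arange(u1-u0)).sum()/w.sum(),v))
    return np.array(pts)
for u0,u1 in [(143,154),(186,200)]:
    p=line(184,217,u0,u1); W=ray('top',p,0.0)[:,:2]
    k=np.polyfit(W[:,0],W[:,1],1); res=W[:,1]-np.polyval(k,W[:,0])
    print(len(p),p[0],p[-1],'slope',k[0],'y at .59',np.polyval(k,.59),'res',res.std())
# profile of fence columns
for u in (150,158,178,186): print(u,g[168:190,u].astype(int))
for u in (150,158,178,186):
    print([ray('top',[(u,v)],z)[0,:2].round(4) for v,z in ((179,0),(179,.02))])
E
```

```text
33 [146.625 184.   ] [148.81632653 216.        ] slope 0.08628945962313694 y at .59 0.2875546801647779 res 0.0003300701327035747
33 [191.45454545 184.        ] [194.02222222 216.        ] slope 0.09228472721807454 y at .59 0.14906532569624803 res 0.0003032764864830174
150 [183 164 143 128 122 124 136 160 164 162 141 106 107 117 122 125 126 124
 123 126 124 125]
158 [116 119 121 118 109 104 127 153 168 158 132 111 116 128 125 127 126 130
 128 129 128 129]
178 [123  76  66  76  87 110 136 159 146 115 114 131 133 130 129 131 133 129
 130 135 130 130]
186 [ 70  72  94 132 164 168 167 149 116 107 125 132 134 129 127 134 133 136
 134 135 134 133]
[array([0.6488, 0.282 ]), array([0.6464, 0.2775])]
[array([0.649 , 0.2572]), array([0.6466, 0.2532])]
[array([0.6495, 0.1954]), array([0.6471, 0.1922])]
[array([0.6497, 0.1707]), array([0.6473, 0.1678])]
```

Emit:
apply_moves:
  commands:
    - [10,4,-0.2,0.013,0.003,0.0147,1.0]
    - [12,4.5,-0.2,0,0,0.0147,1.0]
    - [12,4.5,-0.2,0,0,0.0147,1.0]
    - [12,4.5,-0.2,0,0,0.0147,1.0]
    - [12,4.5,-0.2,0,0,0.0147,1.0]
    - [10,4.5,-0.2,0,0,0.0147,1.0]
    - [0,0,-0.2,0,0,0,1.0]

```text
clock: 23.15
eef_pos: [0.5529, 0.148, 0.0254]
tool_rot: [-1.147, -1.261, 1.297]
contact_force: [1.6, 3.2, 3.9]
grip_width: 0.02
```

```bash
python3 - <<'E'
from h import *
s,M=state()
im=manip.get_image('wrist'); cv2.imwrite('pics/w23.png',im)
E
```

```text
t 23.15 p [0.5529 0.148  0.0254] F [1.6 3.2 3.9] w 0.02 yaw jaw 95.64 y [-0.024 -0.007 -1.   ] q [ 0.26  0.52 -0.18  0.9  -0.    0.16]
```

View pics/w23.png

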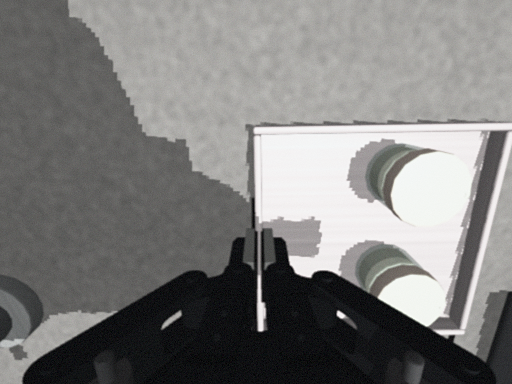

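```bash
python3 - <<'E'
from h import *
im=cv2.imread('pics/w23.png')
cv2.imwrite('pics/w23z.png',cv2.resize(im[110:350,220:512],None,fx=2.7,fy=2.5,interpolation=cv2.INTER_CUBIC)[:600,:800])
manip.get_image('scene'); im=manip.get_image('scene'); cv2.imwrite('pics/s23z.png',cv2.resize(im[140:290,260:440],None,fx=4.4,fy=4,interpolation=cv2.INTER_CUBIC))
state()
E
```

```text
t 23.3 p [0.5528 0.1479 0.0254] F [2.2 2.3 4. ] w 0.02 yaw jaw 95.6 y [-0.023 -0.006 -1.   ] q [ 0.26  0.52 -0.19  0.89 -0.    0.16]
```

View pics/w23z.png

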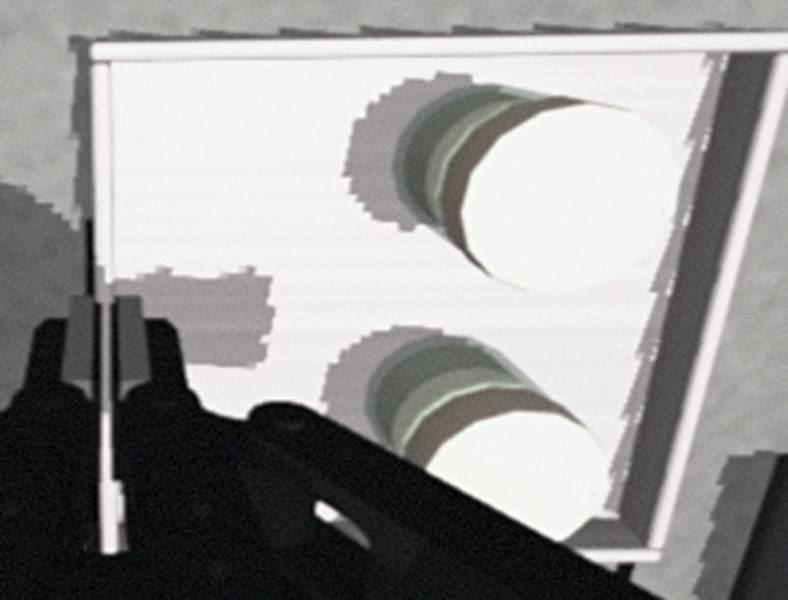

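View pics/s23z.png

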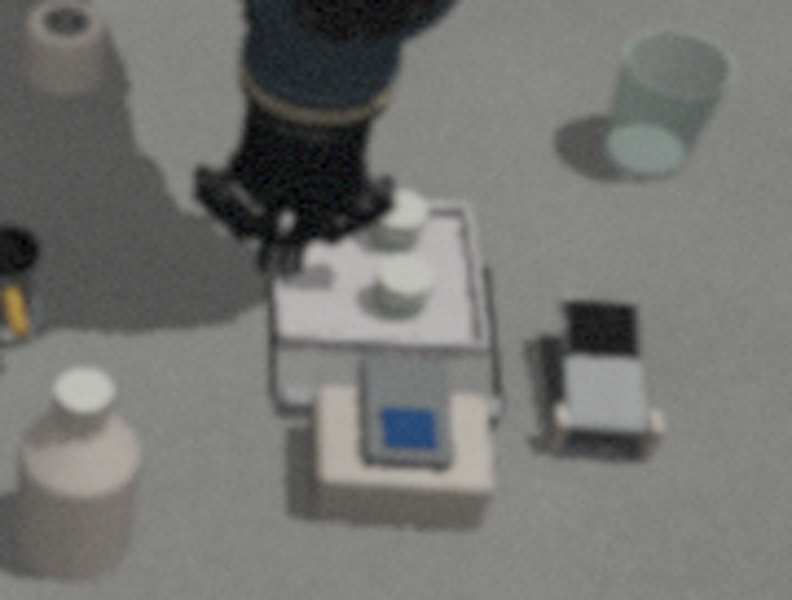

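```bash
python3 - <<'E'
from h import *
s,M=state()
z=lambda x,y:(220+x/2.7,110+y/2.5)
c,th=trayfit([z(92,43),z(791,34),z(660,555),z(103,553)])
D=np.array([.590,.218]); a=.088
for nm,c0,t0 in [('D',D,a),('T',c,th)]:
    ex=np.array([np.cos(t0),np.sin(t0)]); ey=np.array([-np.sin(t0),np.cos(t0)])
    q=s['eef_pos'][:2]-c0; print(nm,'tcp local',q@ex,q@ey)
ex=np.array([np.cos(a),np.sin(a)]); ey=np.array([-np.sin(a),np.cos(a)])
q=c-D; print('tray in dock',q@ex,q@ey,th-a)
# line point visible near wall
p=ray('wrist',[z(88,240),z(88,285)],0)[:,:2]; print(p,[( (x-D)@ex,(x-D)@ey) for x in p])
p=ray('wrist',[z(622,575)],0)[:,:2]; print(p,[( (x-D)@ex,(x-D)@ey) for x in p])
E
```

```text
t 23.3 p [0.5528 0.1479 0.0254] F [2.2 2.3 4. ] w 0.02 yaw jaw 95.6 y [-0.023 -0.006 -1.   ] q [ 0.26  0.52 -0.19  0.89 -0.    0.16]
centre [0.5417 0.209 ] yaw 0.1129 sides [np.float64(0.1263), np.float64(0.1265), np.float64(0.1285), np.float64(0.1246)]
D tcp local -0.04322867546589283 -0.06653931278437783
T tcp local 0.004178119879868251 -0.06191075045953643
tray in dock -0.04894977480215741 -0.004752042812496616 0.02494622681934988
[[0.53355564 0.14173704]
 [0.54522455 0.14280367]] [(np.float64(-0.0629284271268588), np.float64(-0.07100716107389214)), (np.float64(-0.05121092953268206), np.float64(-0.07097019778158443))]
[[0.61980039 0.28935907]] [(np.float64(0.03595657713269354), np.float64(0.06846389462787494))]
```

Emit:
apply_moves:
  commands:
    - [7,2,-0.2,0.007,-0.012,-0.005,1.0]
    - [8,2,-0.2,0,-0.012,-0.005,1.0]
    - [8,2,-0.2,0,0,-0.005,1.0]
    - [7,2,-0.2,0,0,-0.005,1.0]
    - [0,0,-0.2,0,0,0,1.0]

```text
clock: 23.8
eef_pos: [0.575, 0.154, 0.0254]
tool_rot: [-1.161, -1.258, 1.274]
contact_force: [1.9, 0.5, 4.2]
grip_width: 0.018
```

```bash
python3 - <<'E'
from h import *
s,M=state()
im=manip.get_image('wrist'); 
cv2.imwrite('pics/w24z.png',cv2.resize(im[110:350,220:512],None,fx=2.7,fy=2.5,interpolation=cv2.INTER_CUBIC)[:600,:800])
im=manip.get_image('scene'); cv2.imwrite('pics/s24z.png',cv2.resize(im[140:290,260:440],None,fx=4.4,fy=4,interpolation=cv2.INTER_CUBIC))
E
```

```text
t 23.8 p [0.575  0.154  0.0254] F [1.9 0.5 4.2] w 0.018 yaw jaw 94.57 y [-0.013 -0.001 -1.   ] q [ 0.26  0.55 -0.13  0.91  0.    0.18]
```

View pics/w24z.png

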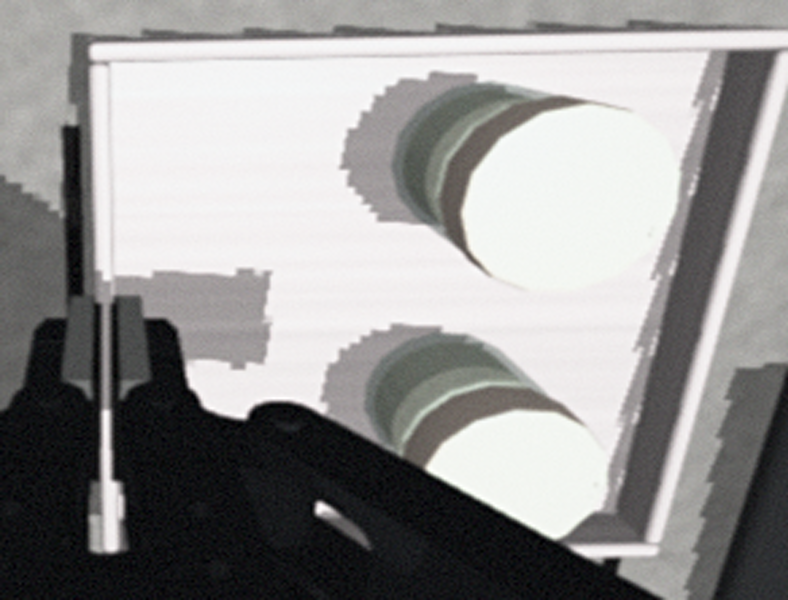

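View pics/s24z.png

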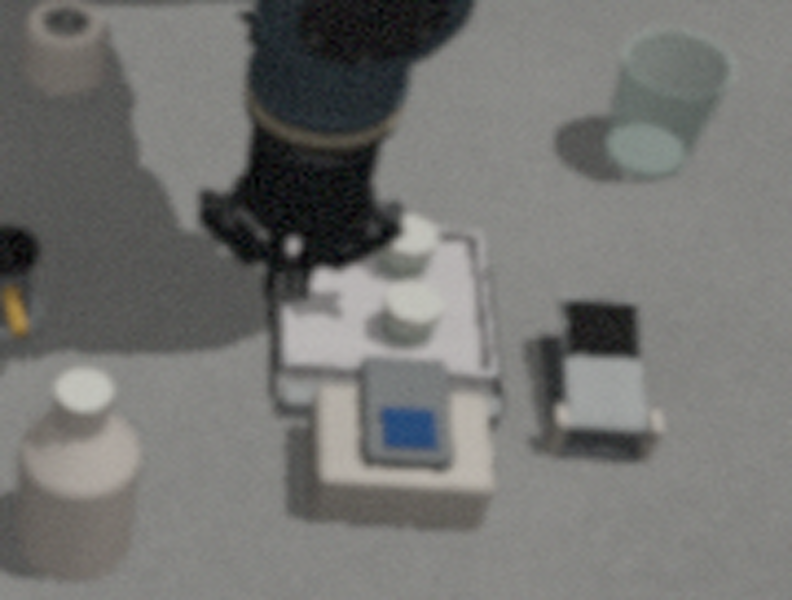

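```bash
python3 - <<'E'
from h import *
s,M=state()
z=lambda x,y:(220+x/2.7,110+y/2.5)
c,th=trayfit([z(90,42),z(793,32),z(657,552),z(100,552)])
D=np.array([.590,.218]); a=.088
ex=np.array([np.cos(a),np.sin(a)]); ey=np.array([-np.sin(a),np.cos(a)])
q=c-D; print('tray in dock',q@ex,q@ey,th-a)
for n,uv in [('lineR',z(72,140)),('lineR',z(75,290)),('lineL',z(612,568))]:
    p=ray('wrist',[uv],0)[0,:2]; print(n,(p-D)@ex,(p-D)@ey)
E
```

```text
t 23.9 p [0.5749 0.154  0.0254] F [-1.   0.5  7.2] w 0.022 yaw jaw 94.58 y [-0.013 -0.001 -1.   ] q [ 0.26  0.55 -0.13  0.91  0.    0.18]
centre [0.565  0.2151] yaw 0.0951 sides [np.float64(0.1267), np.float64(0.1271), np.float64(0.1294), np.float64(0.1251)]
tray in dock -0.0251826021331824 -0.0006819660810005353 0.007084610940492689
lineR -0.06466593917797632 -0.06941798117410397
lineR -0.027157275944542928 -0.06954383069143812
lineL 0.06020960072556081 0.06942700118935244
```

Emit:
apply_moves:
  commands:
    - [6,0.7,-0.2,0,-0.007,-0.003,1.0]
    - [7,0.9,-0.2,0,-0.005,-0.002,1.0]
    - [6,0.7,-0.2,0,0,0,1.0]
    - [0,0,-0.2,0,0,0,1.0]

```text
clock: 24.3
eef_pos: [0.5876, 0.1558, 0.0254]
tool_rot: [-1.162, -1.257, 1.271]
contact_force: [1.2, 0.0, 5.2]
grip_width: 0.017
```

Emit:
apply_moves:
  commands:
    - [4,0.4,-0.2,0,0,0,1.0]
    - [4,0.4,-0.2,0,0,0,1.0]
    - [2,0.2,-0.2,0,0,0,1.0]

```text
clock: 24.6
eef_pos: [0.5915, 0.1562, 0.0254]
tool_rot: [-1.153, -1.251, 1.278]
contact_force: [-14.5, -2.1, 19.5]
grip_width: 0.016
```

Emit:
apply_moves:
  commands:
    - [2,0.2,-0.2,0,0,0,1.0]

```text
clock: 24.7
eef_pos: [0.5916, 0.1562, 0.0254]
tool_rot: [-1.15, -1.249, 1.28]
contact_force: [-16.0, -1.6, 20.0]
grip_width: 0.018
```

Emit:
apply_moves:
  commands:
    - [2,0.2,-0.2,0,0,0,1.0]

```text
clock: 24.8
eef_pos: [0.5917, 0.1562, 0.0254]
tool_rot: [-1.147, -1.247, 1.282]
contact_force: [-15.7, -1.6, 19.2]
grip_width: 0.02
```

```bash
python3 - <<'E'
from h import *
s,M=state()
im=manip.get_image('wrist'); 
cv2.imwrite('pics/w25z.png',cv2.resize(im[110:350,220:512],None,fx=2.7,fy=2.5,interpolation=cv2.INTER_CUBIC)[:600,:800])
im=manip.get_image('scene'); cv2.imwrite('pics/s25z.png',cv2.resize(im[180:270,300:410],None,fx=7,fy=6.5,interpolation=cv2.INTER_CUBIC))
E
```

```text
t 24.8 p [0.5917 0.1562 0.0254] F [-15.7  -1.6  19.2] w 0.02 yaw jaw 94.65 y [-0.03 -0.   -1.  ] q [ 0.25  0.59 -0.05  0.95  0.01  0.17]
```

View pics/w25z.png

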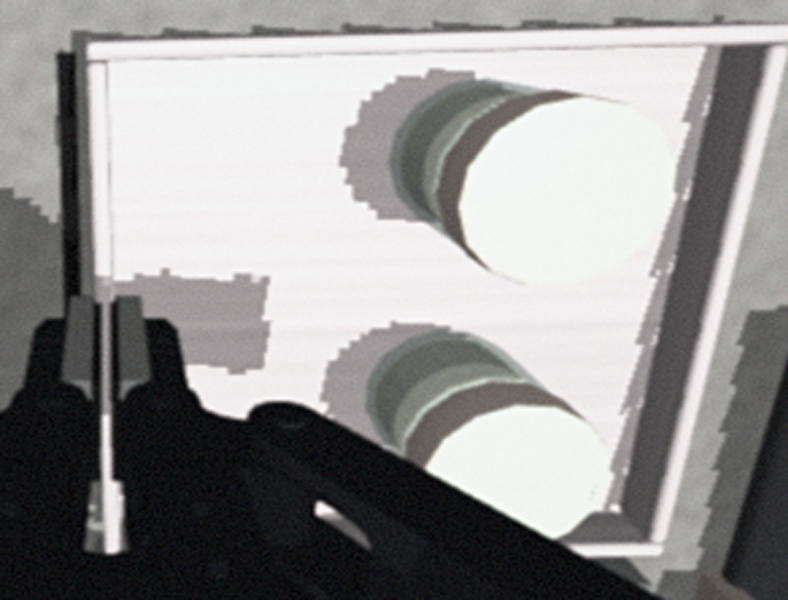

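View pics/s25z.png

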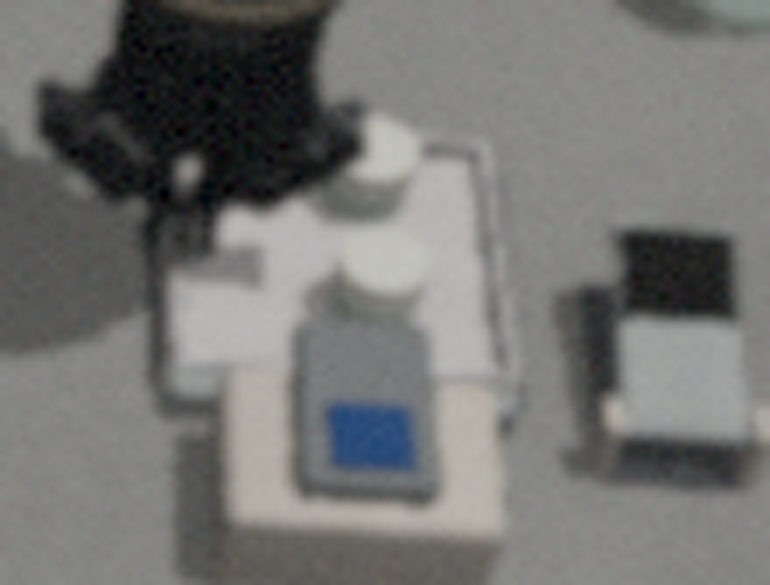

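```bash
python3 - <<'E'
from h import *
s,M=state()
z=lambda x,y:(220+x/2.7,110+y/2.5)
c,th=trayfit([z(87,38),z(795,27),z(660,550),z(98,550)])
D=np.array([.590,.218]); a=.088
ex=np.array([np.cos(a),np.sin(a)]); ey=np.array([-np.sin(a),np.cos(a)])
q=c-D; print('tray in dock',q@ex,q@ey,th-a)
for n,uv in [('lineR0',z(67,52)),('lineR',z(70,290))]:
    p=ray('wrist',[uv],0)[0,:2]; print(n,(p-D)@ex,(p-D)@ey)
E
```

```text
t 24.9 p [0.5916 0.1562 0.0254] F [-14.7  -0.9  20.4] w 0.021 yaw jaw 94.65 y [-0.03 -0.   -1.  ] q [ 0.25  0.59 -0.05  0.95  0.01  0.17]
centre [0.5803 0.2173] yaw 0.0933 sides [np.float64(0.1287), np.float64(0.1266), np.float64(0.1297), np.float64(0.1242)]
tray in dock -0.009745887027249356 0.00013137322458457701 0.00533057554805301
lineR0 -0.06790940213191879 -0.0693533488258988
lineR -0.010744945026486454 -0.0698956962377329
```

Emit:
apply_moves:
  commands:
    - [2,0.2,0.3,0,-0.015,-0.002,1.0]
    - [3,0.3,0,0,-0.015,-0.002,1.0]

```text
clock: 25.1
eef_pos: [0.5933, 0.1564, 0.0254]
tool_rot: [-1.166, -1.262, 1.269]
contact_force: [-18.6, -1.6, 23.5]
grip_width: 0.017
```

Emit:
apply_moves:
  commands:
    - [4,0.4,0,0,0,0,1.0]

```text
clock: 25.2
eef_pos: [0.5948, 0.1566, 0.0253]
tool_rot: [-1.163, -1.26, 1.271]
contact_force: [-28.4, -3.5, 25.6]
grip_width: 0.019
```

```bash
python3 - <<'E'
from h import *
s,M=state()
E
```

```text
t 25.2 p [0.5948 0.1566 0.0253] F [-28.4  -3.5  25.6] w 0.019 yaw jaw 94.53 y [-0.01  0.   -1.  ] q [ 0.26  0.58 -0.07  0.93  0.    0.18]
```

Emit:
apply_moves:
  commands:
    - [0,0,0.4,0,-0.01,0,1.0]
    - [0,0,0.2,0,0,0,1.0]

```text
clock: 25.4
eef_pos: [0.5933, 0.1565, 0.0254]
tool_rot: [-1.168, -1.266, 1.269]
contact_force: [-0.1, 0.6, -0.4]
grip_width: 0.021
```

Emit:
apply_moves:
  commands:
    - [3,0.3,0,0,0,0,1.0]

```text
clock: 25.5
eef_pos: [0.5947, 0.1565, 0.0254]
tool_rot: [-1.166, -1.264, 1.27]
contact_force: [-27.0, -2.8, 23.1]
grip_width: 0.02
```

```bash
python3 - <<'E'
from h import *
s,M=state()
im=manip.get_image('wrist'); 
cv2.imwrite('pics/w26z.png',cv2.resize(im[110:350,220:512],None,fx=2.7,fy=2.5,interpolation=cv2.INTER_CUBIC)[:600,:800])
E
```

```text
t 25.5 p [0.5947 0.1565 0.0254] F [-27.   -2.8  23.1] w 0.02 yaw jaw 94.6 y [-0.005  0.    -1.   ] q [ 0.26  0.58 -0.08  0.92  0.    0.18]
```

View pics/w26z.png

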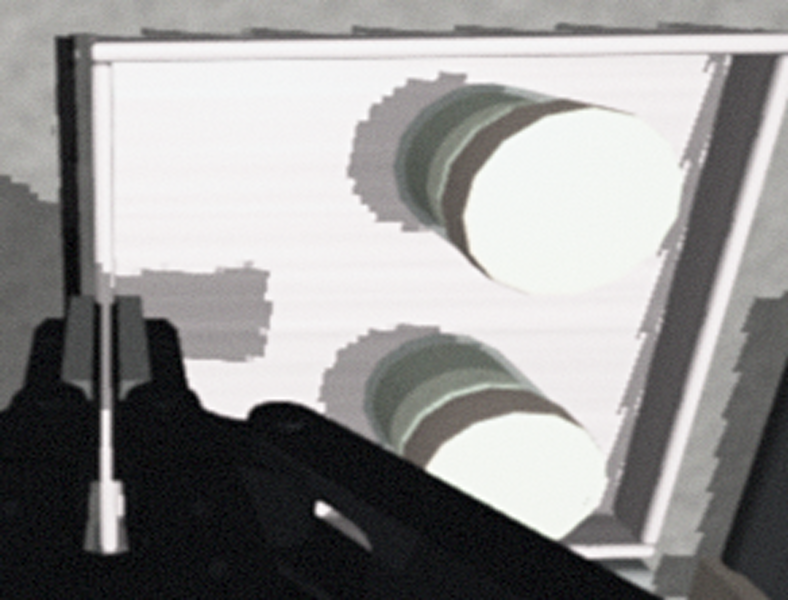

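```bash
python3 - <<'E'
from h import *
s,M=state()
z=lambda x,y:(220+x/2.7,110+y/2.5)
c,th=trayfit([z(91,42),z(793,33),z(656,553),z(100,552)])
D=np.array([.590,.218]); a=.088
ex=np.array([np.cos(a),np.sin(a)]); ey=np.array([-np.sin(a),np.cos(a)])
q=c-D; print('tray in dock',q@ex,q@ey,th-a)
for n,uv in [('lineR0',z(65,36)),('lineR',z(70,290))]:
    p=ray('wrist',[uv],0)[0,:2]; print(n,(p-D)@ex,(p-D)@ey)
E
```

```text
t 25.55 p [0.5946 0.1565 0.0254] F [-15.4  -1.8  13. ] w 0.024 yaw jaw 94.6 y [-0.006  0.    -1.   ] q [ 0.26  0.58 -0.08  0.92  0.    0.18]
centre [0.585  0.2177] yaw 0.095 sides [np.float64(0.1262), np.float64(0.1277), np.float64(0.1296), np.float64(0.1255)]
tray in dock -0.005035220153122992 0.00011677362601236654 0.0070472727922820805
lineR0 -0.0678838577068373 -0.06954858508331224
lineR -0.007225263185986144 -0.06988773850968871
```

Emit:
apply_moves:
  commands:
    - [0,0,0,0,0,0,0.7]
    - [0,0,0,0,0,0,0.6]
    - [0,0,0,0,0,0,0.6]
    - [0,0,20,0,0,0,0.6]
    - [0,0,40,0,0,0,0.6]
    - [-20,0,30,0,0,0,0.8]
    - [-35,20,0,0,0,0,1.0]
    - [-35,20,0,0,0,0,1.0]
    - [-30,15,0,0,0,0,1.0]
    - [0,0,0,0,0,0,1.0]

```text
clock: 26.55
eef_pos: [0.4712, 0.2119, 0.1169]
tool_rot: [-1.165, -1.261, 1.268]
contact_force: [1.1, -0.4, -0.0]
grip_width: -0.001
```

```bash
python3 - <<'E'
from h import *
s,M=state()
im=manip.get_image('wrist'); cv2.imwrite('pics/w27.png',im)
im=manip.get_image('top'); cv2.imwrite('pics/t27z.png',cv2.resize(im[135:255,100:260],None,fx=5,fy=5,interpolation=cv2.INTER_CUBIC)[:600,:])
E
```

```text
t 26.55 p [0.4712 0.2119 0.1169] F [ 1.1 -0.4 -0. ] w -0.001 yaw jaw 94.42 y [-0.007  0.001 -1.   ] q [ 0.42  0.31 -0.24  1.02  0.    0.34]
```

View pics/w27.png

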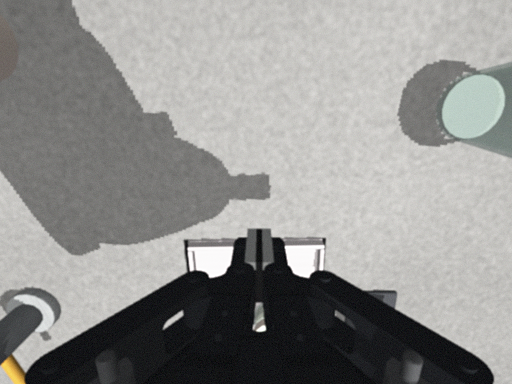

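View pics/t27z.png

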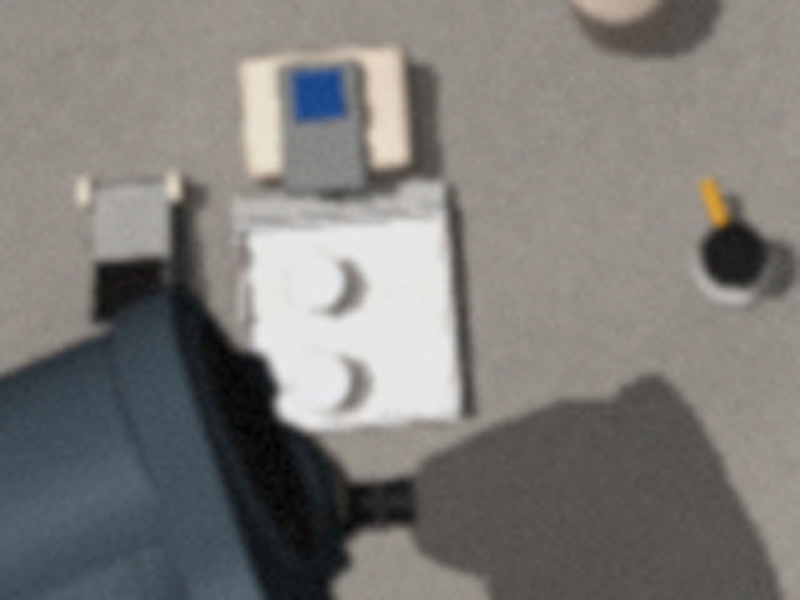

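Emit:
apply_moves:
  commands:
    - [0,-4,-30,0,-0.007,0,1.0]
    - [0,0,-30,0,0,0,1.0]
    - [0,0,-20,0,0,0,1.0]
    - [0,0,-8,0,0,0,1.0]
    - [0,0,0,0,0,0,1.0]

```text
clock: 27.15
eef_pos: [0.4792, 0.2055, 0.0267]
tool_rot: [-1.177, -1.268, 1.258]
contact_force: [-0.4, 0.2, 0.2]
grip_width: 0.003
```

```bash
python3 - <<'E'
from h import *
s,M=state()
E
```

```text
t 27.15 p [0.4792 0.2055 0.0267] F [-0.4  0.2  0.2] w 0.003 yaw jaw 94.16 y [ 0.006  0.002 -1.   ] q [ 0.41  0.4  -0.37  0.8  -0.    0.33]
```

Emit:
apply_moves:
  commands:
    - [6,0.8,-1,0,0.003,0.006,1.0]
    - [6,0.6,0,0,0.003,0.006,1.0]
    - [6,0.5,0,0,0,0,1.0]
    - [3,0.3,0,0,0,0,1.0]

```text
clock: 27.55
eef_pos: [0.5046, 0.2082, 0.0285]
tool_rot: [-1.167, -1.276, 1.267]
contact_force: [0.2, -0.5, 0.0]
grip_width: -0.0
```

Emit:
apply_moves:
  commands:
    - [4,0.4,0,0,0,0,1.0]
    - [3,0.3,0,0,0,0,1.0]

```text
clock: 27.75
eef_pos: [0.5115, 0.2091, 0.0288]
tool_rot: [-1.166, -1.275, 1.268]
contact_force: [-20.4, 0.1, 10.0]
grip_width: -0.003
```

Emit:
apply_moves:
  commands:
    - [-3,-0.3,0,0,0,0,1.0]
    - [-1,0,-4,0,0,0,1.0]
    - [0,0,-1,0,0,0,1.0]
    - [3,0.3,0,0,0,0,1.0]
    - [3,0.3,0,0,0,0,1.0]

```text
clock: 28.25
eef_pos: [0.5112, 0.2093, 0.023]
tool_rot: [-1.162, -1.272, 1.271]
contact_force: [-29.7, -0.9, 25.3]
grip_width: -0.002
```

Emit:
apply_moves:
  commands:
    - [2,0.2,0,0,0,0,1.0]

```text
clock: 28.35
eef_pos: [0.5111, 0.2093, 0.0226]
tool_rot: [-1.158, -1.268, 1.273]
contact_force: [-16.2, -1.1, 13.0]
grip_width: -0.001
```

Emit:
apply_moves:
  commands:
    - [2.5,0.2,0,0,0,0,1.0]

```text
clock: 28.45
eef_pos: [0.5112, 0.2092, 0.0224]
tool_rot: [-1.154, -1.265, 1.276]
contact_force: [-20.1, 0.1, 18.4]
grip_width: 0.002
```

```bash
python3 - <<'E'
from h import *
s,M=state()
im=manip.get_image('wrist'); cv2.imwrite('pics/w28.png',im)
E
```

```text
t 28.45 p [0.5112 0.2092 0.0224] F [-20.1   0.1  18.4] w 0.002 yaw jaw 94.98 y [-0.013  0.003 -1.   ] q [ 0.38  0.47 -0.26  0.84  0.01  0.3 ]
```

View pics/w28.png

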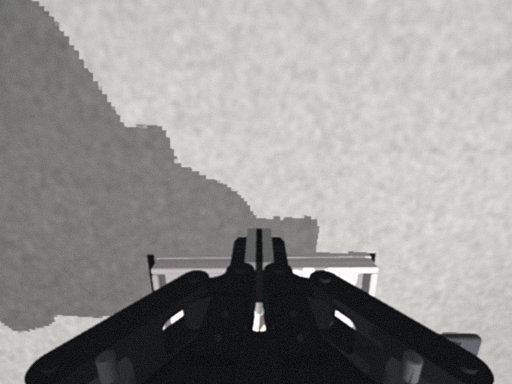

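```bash
python3 - <<'E'
import cv2
im=cv2.imread('pics/w28.png')
cv2.imwrite('pics/w28z.png',cv2.resize(im[235:335,130:400],None,fx=2.95,fy=4,interpolation=cv2.INTER_CUBIC))
E
```

```text
(no output)
```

View pics/w28z.png

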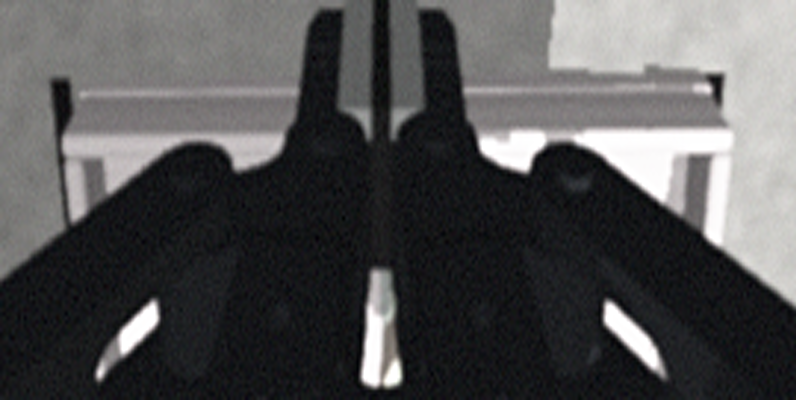

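Emit:
apply_moves:
  commands:
    - [-5,-0.4,0,0,0,0,1.0]
    - [-25,-2,0,0,-0.01,0,1.0]
    - [-20,-2,40,0,0,0,1.0]
    - [0,0,50,0,0,0,1.0]
    - [0,0,50,0,0,0,1.0]
    - [-20,0,40,0,0,0,1.0]
    - [-20,0,0,0,0,0,1.0]

```text
clock: 29.2
eef_pos: [0.4183, 0.2036, 0.2079]
tool_rot: [-1.162, -1.271, 1.272]
contact_force: [0.4, -0.2, -0.5]
grip_width: -0.001
```

```bash
python3 - <<'E'
from h import *
s,M=state()
im=manip.get_image('wrist'); cv2.imwrite('pics/w29.png',im)
im=manip.get_image('top'); cv2.imwrite('pics/t29.png',im); cv2.imwrite('pics/t29z.png',cv2.resize(im[155:230,125:215],None,fx=8,fy=8,interpolation=cv2.INTER_CUBIC)[:600,:])
E
```

```text
t 29.2 p [0.4183 0.2036 0.2079] F [ 0.4 -0.2 -0.5] w -0.001 yaw jaw 94.91 y [-0.004  0.003 -1.   ] q [ 0.45  0.16 -0.21  1.21  0.    0.36]
```

View pics/w29.png

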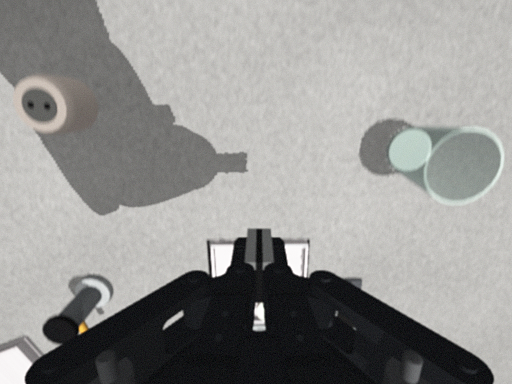

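View pics/t29z.png

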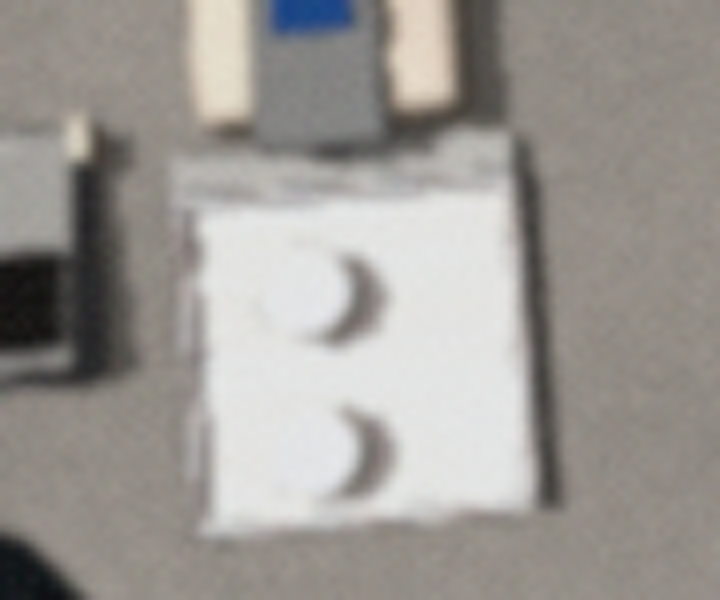

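Emit:
apply_moves:
  commands:
    - [35,2,0,0,0,0,1.0]
    - [35,2,0,0,0,0,1.0]
    - [35,2,0,0,0,0,1.0]
    - [35,2,0,0,0,0,1.0]
    - [35,2,0,0,0,0,1.0]
    - [35,2,0,0,0,0,1.0]
    - [0,0,0,0,0,0,1.0]

```text
clock: 30.0
eef_pos: [0.6353, 0.2139, 0.1986]
tool_rot: [-1.159, -1.266, 1.279]
contact_force: [0.0, 1.2, -0.9]
grip_width: 0.0
```

```bash
python3 - <<'E'
from h import *
s,M=state()
im=manip.get_image('wrist'); cv2.imwrite('pics/w30.png',im)
E
```

```text
t 30.0 p [0.6353 0.2139 0.1986] F [ 0.   1.2 -0.9] w 0.0 yaw jaw 95.06 y [-0.01  -0.001 -1.   ] q [0.32 0.6  0.42 1.4  0.   0.24]
```

View pics/w30.png

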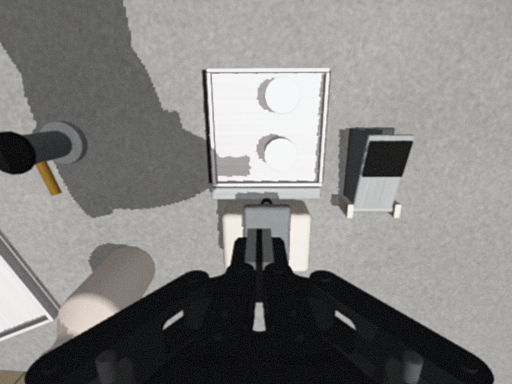

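```bash
python3 - <<'E'
from h import *
im=cv2.imread('pics/w30.png')
cv2.imwrite('pics/w30z.png',cv2.resize(im[55:205,195:345],None,fx=5,fy=4,interpolation=cv2.INTER_CUBIC))
E
```

```text
(no output)
```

View pics/w30z.png

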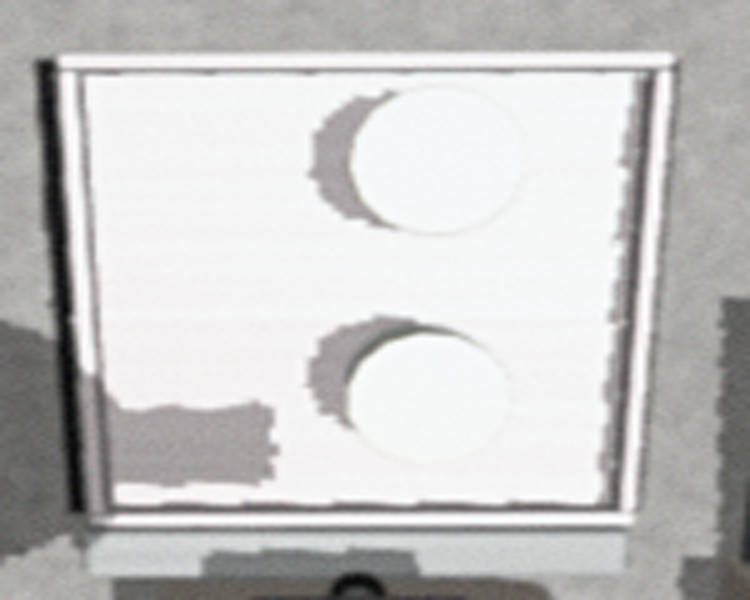

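```bash
python3 - <<'E'
from h import *
s,M=state()
z=lambda x,y:(195+x/5,55+y/4)
c,th=trayfit([z(57,55),z(677,55),z(635,525),z(90,523)])
F=ray('wrist',[z(88,532),z(629,530),],.02)[:,:2]; fm=F.mean(0); d=F[1]-F[0]; a=np.arctan2(-d[0],d[1]); print('fence mid',fm,'yaw',a,'w',np.linalg.norm(d))
a=.088
ex=np.array([np.cos(a),np.sin(a)]); ey=np.array([-np.sin(a),np.cos(a)])
q=c-fm; print('tray rel fence',q@ex,q@ey)
D=fm-.065*ex; print('D',D)
P=ray('wrist',[z(43,70),z(62,300),z(77,500)],0)[:,:2]; print('line y',(P-D)@ey, (P-D)@ex)
pad=ray('wrist',[(387,158)],.05)[0]; print('pad',pad, 'in dock',(pad[:2]-D)@ex,(pad[:2]-D)@ey)
E
```

```text
t 30.05 p [0.6337 0.2139 0.1989] F [-0.4 -0.2 -1.2] w -0.001 yaw jaw 95.08 y [-0.011 -0.001 -1.   ] q [0.32 0.6  0.42 1.4  0.   0.24]
centre [0.585  0.2194] yaw 0.0887 sides [np.float64(0.1299), np.float64(0.1288), np.float64(0.1298), np.float64(0.1281)]
fence mid [0.64995783 0.2242056 ] yaw 0.09344844688470383 w 0.1274036881054031
tray rel fence -0.06515615296020238 0.0008900035404987502
D [0.58520934 0.21849298]
line y [-0.07042604 -0.06975068 -0.06946894] [-0.06227615  0.00016422  0.06120296]
pad [0.59792665 0.34231834 0.05      ] in dock 0.02355067215198136 0.12222853422553072
```

Emit:
apply_moves:
  commands:
    - [-9,32,0,0,-0.01,0,1.0]
    - [-9,32,0,0,0,0,1.0]
    - [-9,32,-10,0,0,0,1.0]
    - [-9,31,-20,0,0,0,1.0]
    - [0,0,-30,0,0,0,1.0]
    - [0,0,0,0,0,0,1.0]

```text
clock: 30.65
eef_pos: [0.5933, 0.3437, 0.1354]
tool_rot: [-1.166, -1.271, 1.276]
contact_force: [-0.8, 0.2, 0.3]
grip_width: -0.0
```

```bash
python3 - <<'E'
from h import *
s,M=state()
im=manip.get_image('wrist'); cv2.imwrite('pics/w31.png',im)
im=manip.get_image('scene'); cv2.imwrite('pics/s31z.png',cv2.resize(im[140:290,290:470],None,fx=4.4,fy=4,interpolation=cv2.INTER_CUBIC))
E
```

```text
t 30.65 p [0.5933 0.3437 0.1354] F [-0.8  0.2  0.3] w -0.0 yaw jaw 95.01 y [-0.002 -0.002 -1.   ] q [ 0.53  0.65  0.33  1.26 -0.    0.44]
```

View pics/w31.png

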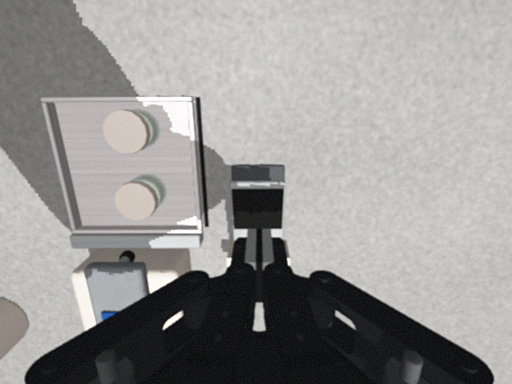

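View pics/s31z.png

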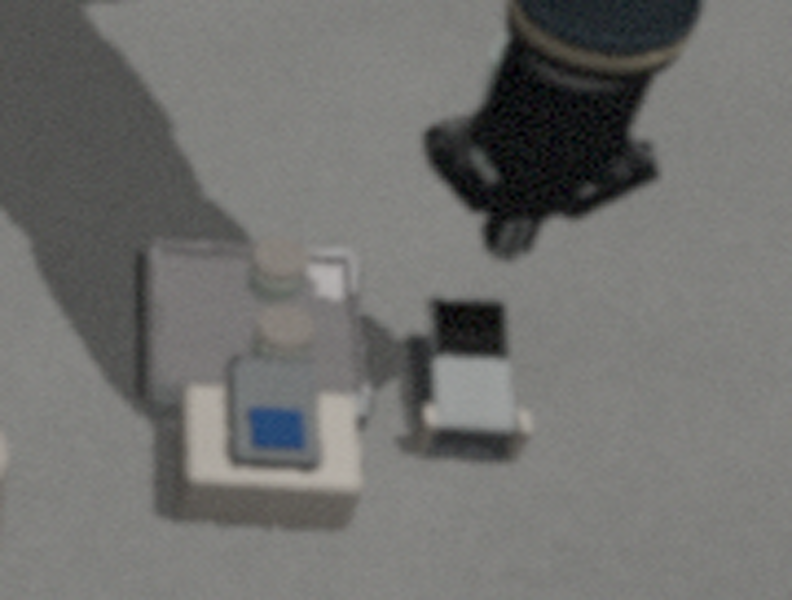

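```bash
python3 - <<'E'
from h import *
P=ray('wrist',[(232,188),(284,187),(282,229),(234,229),(258,208)],.05); print(P.round(4)); print(P[:4].mean(0))
E
```

```text
[[0.5878 0.3206 0.05  ]
 [0.5832 0.3636 0.05  ]
 [0.6218 0.3664 0.05  ]
 [0.6254 0.3244 0.05  ]
 [0.6038 0.3437 0.05  ]]
[0.60455596 0.34373555 0.05      ]
```

Emit:
apply_moves:
  commands:
    - [7,-1,-20,0,0,0,1.0]
    - [2,0,-20,0,0,0,1.0]
    - [0,0,-10,0,0,0,1.0]
    - [0,0,0,0,0,0,1.0]

```text
clock: 31.15
eef_pos: [0.6078, 0.3418, 0.0969]
tool_rot: [-1.173, -1.281, 1.262]
contact_force: [0.5, -0.9, -0.9]
grip_width: -0.002
```

Emit:
apply_moves:
  commands:
    - [-4,1,-10,0.003,0.008,0,1.0]
    - [0,0,-10,0,0,0,1.0]
    - [0,0,-6,0,0,0,1.0]
    - [0,0,-4,0,0,0,1.0]
    - [0,0,0,0,0,0,1.0]

```text
clock: 31.65
eef_pos: [0.6048, 0.343, 0.0683]
tool_rot: [-1.166, -1.28, 1.259]
contact_force: [1.4, -0.3, 1.5]
grip_width: -0.001
```

```bash
python3 - <<'E'
from h import *
s,M=state()
im=manip.get_image('wrist'); cv2.imwrite('pics/w32.png',im)
E
```

```text
t 31.65 p [0.6048 0.343  0.0683] F [ 1.4 -0.3  1.5] w -0.001 yaw jaw 94.75 y [ 0.006  0.011 -1.   ] q [0.51 0.69 0.23 1.11 0.01 0.43]
```

View pics/w32.png

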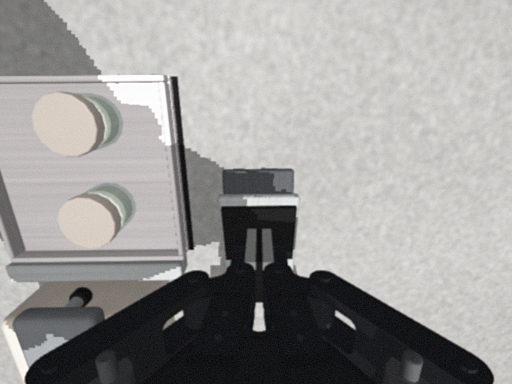

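Emit:
apply_moves:
  commands:
    - [0,0,-4,0,0,0,1.0]
    - [0,0,-4,0,0,0,1.0]
    - [0,0,-4,0,0,0,1.0]

```text
clock: 32.0
eef_pos: [0.605, 0.3435, 0.0576]
tool_rot: [-1.166, -1.281, 1.258]
contact_force: [-3.9, -0.1, 7.0]
grip_width: 0.002
```

Emit:
apply_moves:
  commands:
    - [0,0,-3,0,0,0,1.0]
    - [0,0,-3,0,0,0,1.0]

```text
clock: 32.2
eef_pos: [0.6042, 0.3435, 0.0517]
tool_rot: [-1.165, -1.281, 1.259]
contact_force: [-5.4, -1.6, 10.0]
grip_width: 0.002
```

Emit:
apply_moves:
  commands:
    - [0,0,-2,0,0,0,1.0]

```text
clock: 32.3
eef_pos: [0.6041, 0.3435, 0.0505]
tool_rot: [-1.165, -1.281, 1.258]
contact_force: [-9.1, -6.5, 31.6]
grip_width: -0.003
```

Emit:
apply_moves:
  commands:
    - [0,0,-1,0,0,0,1.0]
    - [0,0,-1,0,0,0,1.0]

```text
clock: 32.5
eef_pos: [0.604, 0.3434, 0.0509]
tool_rot: [-1.165, -1.282, 1.257]
contact_force: [-5.9, -2.8, 14.5]
grip_width: 0.001
```

```bash
python3 - <<'E'
from h import *
s,M=state()
im=manip.get_image('scene'); cv2.imwrite('pics/s33z.png',cv2.resize(im[140:290,290:470],None,fx=4.4,fy=4,interpolation=cv2.INTER_CUBIC))
E
```

```text
t 32.5 p [0.604  0.3434 0.0509] F [-5.9 -2.8 14.5] w 0.001 yaw jaw 94.79 y [ 0.008  0.013 -1.   ] q [0.51 0.7  0.2  1.07 0.01 0.43]
```

View pics/s33z.png

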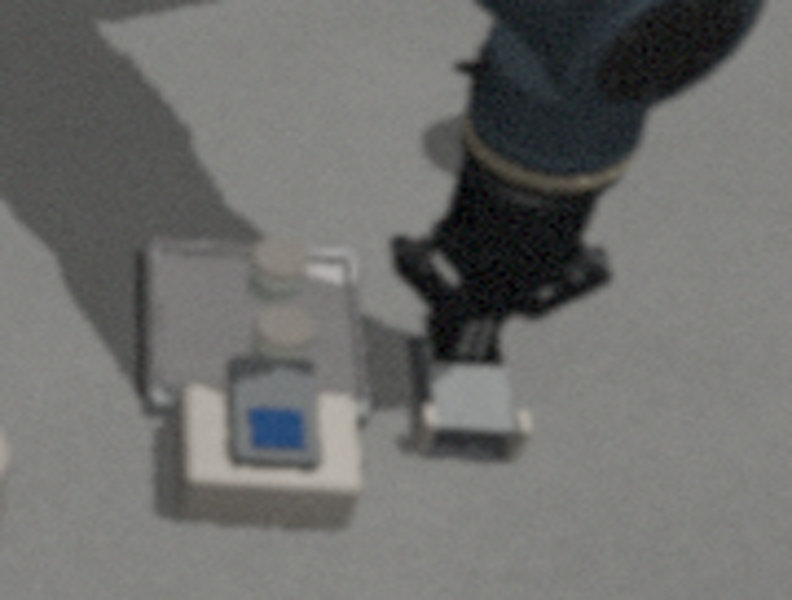

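Emit:
apply_moves:
  commands:
    - [0,0,-2,0,0,0,1.0]

```text
clock: 32.65
eef_pos: [0.6041, 0.3435, 0.0505]
tool_rot: [-1.166, -1.283, 1.256]
contact_force: [-12.7, -7.3, 33.5]
grip_width: -0.002
```

Emit:
apply_moves:
  commands:
    - [0,0,-2,0,0,0,1.0]

```text
clock: 32.75
eef_pos: [0.6041, 0.3436, 0.0505]
tool_rot: [-1.166, -1.284, 1.256]
contact_force: [-13.7, -8.0, 32.3]
grip_width: 0.002
```

Emit:
apply_moves:
  commands:
    - [0,0,10,0,0,0,1.0]
    - [0,0,20,0,0,0,1.0]
    - [0,0,40,0,0,0,1.0]
    - [-10,-15,40,0,0,0,0.6]
    - [0,-30,10,0,0,0,0.4]
    - [0,0,0,0,0,0,0.4]

```text
clock: 33.35
eef_pos: [0.594, 0.2975, 0.1748]
tool_rot: [-1.167, -1.287, 1.255]
contact_force: [-0.1, 0.3, 0.0]
grip_width: 0.507
```

```bash
python3 - <<'E'
from h import *
s,M=state()
im=manip.get_image('wrist'); cv2.imwrite('pics/w34.png',im)
im=manip.get_image('scene'); cv2.imwrite('pics/s34z.png',cv2.resize(im[140:290,290:470],None,fx=4.4,fy=4,interpolation=cv2.INTER_CUBIC))
E
```

```text
t 33.35 p [0.594  0.2975 0.1748] F [-0.1  0.3  0. ] w 0.507 yaw jaw 94.87 y [ 0.012  0.014 -1.   ] q [0.46 0.57 0.3  1.28 0.01 0.38]
```

View pics/w34.png

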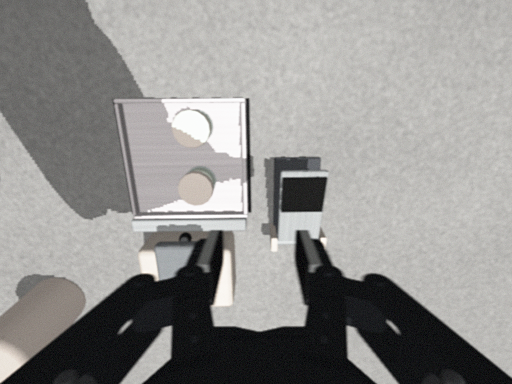

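View pics/s34z.png

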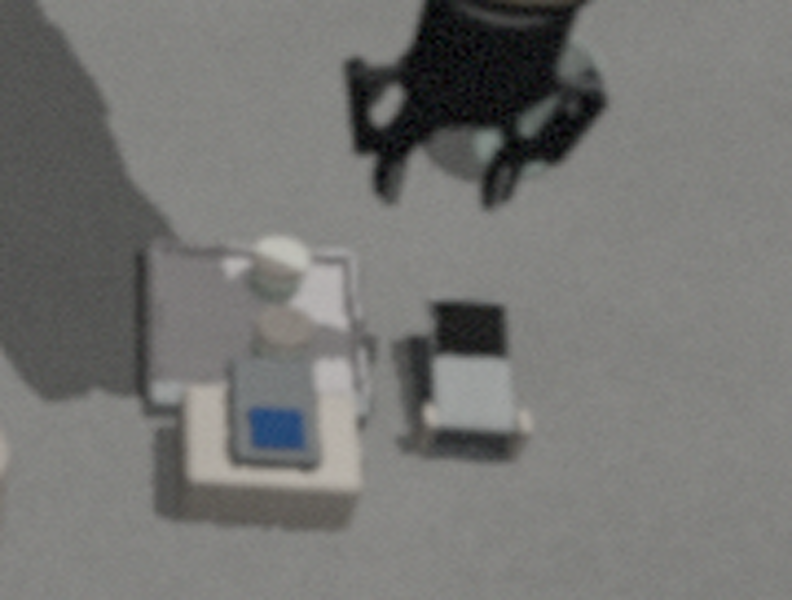

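```bash
python3 - <<'E'
from h import *
s,M=state()
for d in manip.silhouettes('wrist','bottle1'):
    ys,xs=np.nonzero(d['mask']); print(round(d['confidence'],2),np.round(d['bbox'],1),(xs.mean().round(1),ys.mean().round(1)))
D=np.array([.5852,.2185]); a=.088
ex=np.array([np.cos(a),np.sin(a)]); ey=np.array([-np.sin(a),np.cos(a)])
for uv in [(191,128),(196,188)]:
    p=ray('wrist',[uv],.038)[0,:2]; print(p,(p-D)@ex,(p-D)@ey,'delta',p-s['eef_pos'][:2])
im=cv2.imread('pics/w34.png');cv2.imwrite('pics/w34z.png',cv2.resize(im[85:240,100:260],None,fx=4.5,fy=3.8,interpolation=cv2.INTER_CUBIC))
E
```

```text
t 33.45 p [0.5934 0.2996 0.1733] F [ 0.1 -0.4  1. ] w 0.599 yaw jaw 94.93 y [ 0.011  0.014 -1.   ] q [0.46 0.57 0.3  1.28 0.01 0.38]
0.74 [178.4 167.5 212.5 204.1] (np.float64(196.2), np.float64(184.8))
0.62 [168.7 111.1 216.1 148.4] (np.float64(191.6), np.float64(127.5))
[0.54561204 0.23358588] -0.038108927716982655 0.018506746179125254 delta [-0.04783405 -0.06605774]
[0.60445604 0.23896147] 0.02097981517594807 0.01868994621975535 delta [ 0.01100995 -0.06068215]
```

View pics/w34z.png

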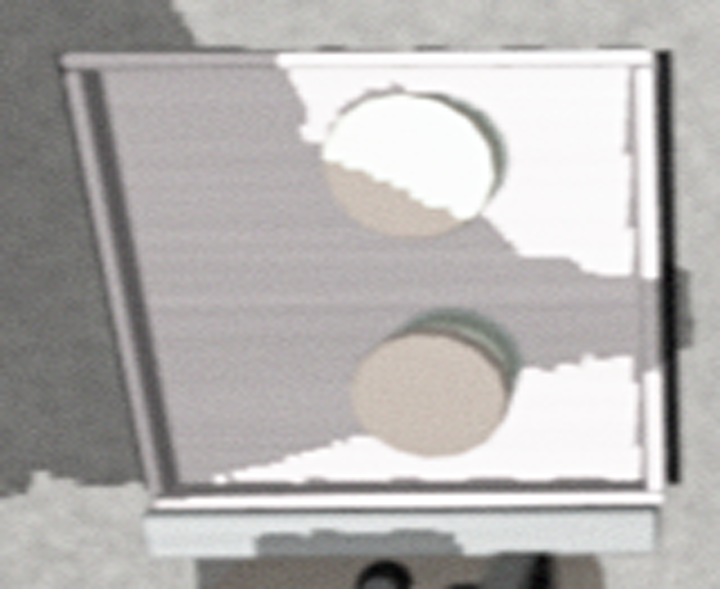

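Emit:
apply_moves:
  commands:
    - [-16,-22,0,-0.014,0.011,0,0.45]
    - [-16,-22,-20,0,0,0,0.45]
    - [-16,-22,-35,0,0,0,0.45]
    - [0,0,-35,0,0,0,0.45]
    - [0,0,0,0,0,0,0.45]

```text
clock: 34.0
eef_pos: [0.541, 0.2344, 0.0751]
tool_rot: [-1.162, -1.269, 1.28]
contact_force: [-1.2, 0.3, 0.9]
grip_width: 0.547
```

```bash
python3 - <<'E'
from h import *
s,M=state()
im=manip.get_image('wrist'); cv2.imwrite('pics/w35.png',im)
E
```

```text
t 34.0 p [0.541  0.2344 0.0751] F [-1.2  0.3  0.9] w 0.547 yaw jaw 95.18 y [-0.007 -0.002 -1.   ] q [ 0.41  0.49 -0.09  1.    0.    0.32]
```

View pics/w35.png

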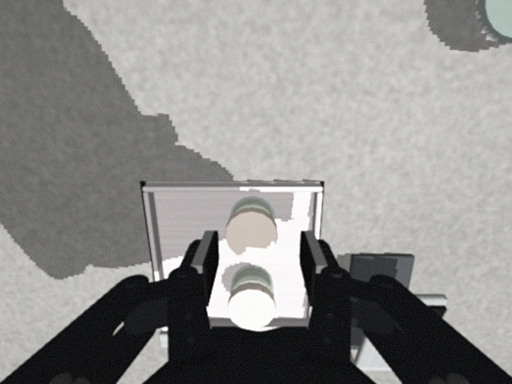

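```bash
python3 - <<'E'
from h import *
s,M=state()
a=.088
ex=np.array([np.cos(a),np.sin(a)]); ey=np.array([-np.sin(a),np.cos(a)]);D=np.array([.5852,.2185])
for uv in [(251.5,229),(252,308)]:
    p=ray('wrist',[uv],.038)[0,:2]; print(p,'dock',(p-D)@ex,(p-D)@ey,'delta',p-s['eef_pos'][:2])
im=cv2.imread('pics/w35.png');cv2.imwrite('pics/w35z.png',cv2.resize(im[170:340,130:340],None,fx=3.8,fy=3.5,interpolation=cv2.INTER_CUBIC))
E
```

```text
t 34.05 p [0.5422 0.2349 0.0775] F [ 0.  -0.6 -0. ] w 0.555 yaw jaw 95.19 y [-0.004 -0.002 -1.   ] q [ 0.41  0.49 -0.09  1.    0.    0.32]
[0.54535656 0.2297947 ] dock -0.03869661621124643 0.01475269374393756 delta [ 0.0031726  -0.00514881]
[0.6101141 0.235511 ] dock 0.02631272710454607 0.01475556350390773 delta [0.06793014 0.00056749]
```

View pics/w35z.png

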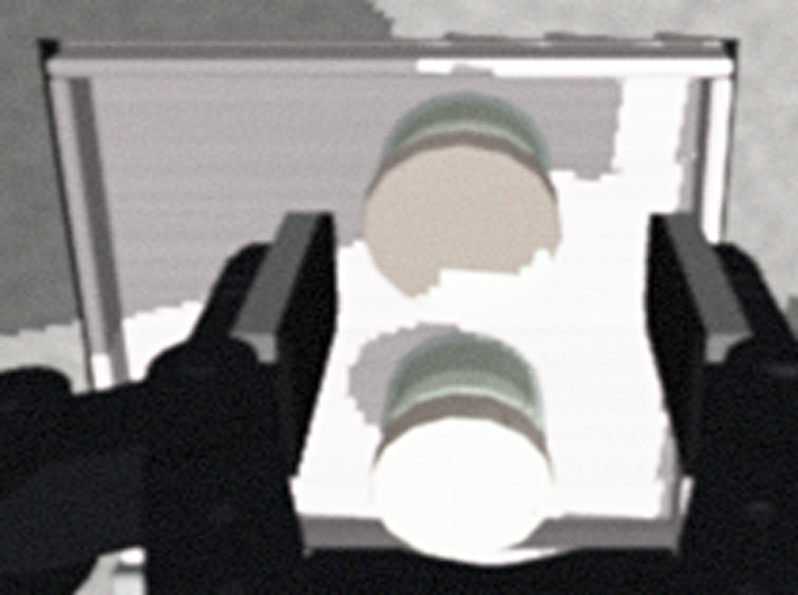

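Emit:
apply_moves:
  commands:
    - [2,-5,-16,0,0,0,0.45]
    - [0,0,-14,0,0,0,0.45]
    - [0,0,0,0,0,0,0.45]

```text
clock: 34.35
eef_pos: [0.5467, 0.2326, 0.0501]
tool_rot: [-1.163, -1.276, 1.277]
contact_force: [-0.1, -0.6, -0.6]
grip_width: 0.549
```

```bash
python3 - <<'E'
from h import *
s,M=state()
im=manip.get_image('wrist'); cv2.imwrite('pics/w36.png',im)
E
```

```text
t 34.35 p [0.5467 0.2326 0.0501] F [-0.1 -0.6 -0.6] w 0.549 yaw jaw 95.28 y [-0.001  0.    -1.   ] q [ 0.4   0.51 -0.12  0.94  0.    0.31]
```

View pics/w36.png

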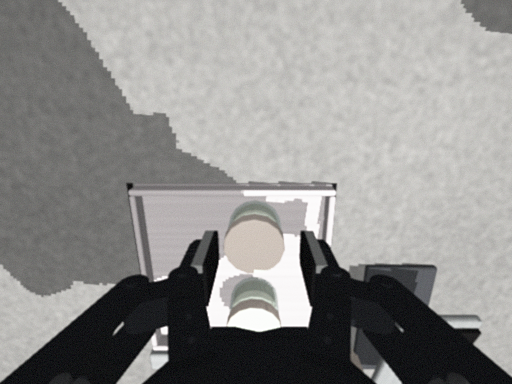

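Emit:
apply_moves:
  commands:
    - [0,-3,-8,0,0,0,0.45]
    - [0,0,-8,0,0,0,0.45]
    - [0,0,-4,0,0,0,0.45]
    - [0,0,0,0,0,0,0.45]

```text
clock: 34.8
eef_pos: [0.5486, 0.2309, 0.0319]
tool_rot: [-1.165, -1.281, 1.274]
contact_force: [-0.6, 0.3, 0.9]
grip_width: 0.549
```

```bash
python3 - <<'E'
from h import *
s,M=state()
im=manip.get_image('wrist'); cv2.imwrite('pics/w37.png',im)
E
```

```text
t 34.8 p [0.5486 0.2309 0.0319] F [-0.6  0.3  0.9] w 0.549 yaw jaw 95.33 y [ 0.003  0.002 -1.   ] q [ 0.4   0.53 -0.14  0.89  0.    0.31]
```

View pics/w37.png

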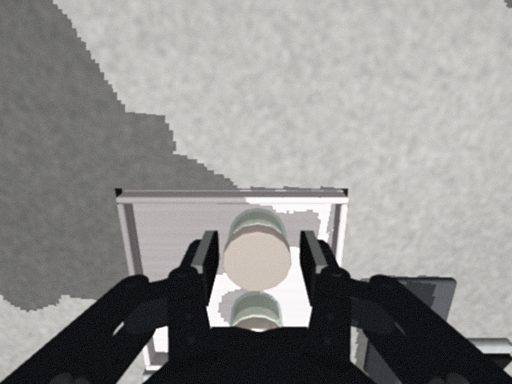

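Emit:
apply_moves:
  commands:
    - [-2,-0.5,-3,0,0,0,0.45]
    - [0,0,0,0,0,0,0.6]
    - [0,0,0,0,0,0,0.9]
    - [0,0,0,0,0,0,0.9]
    - [0,0,0,0,0,0,0.9]
    - [0,0,0,0,0,0,0.9]

```text
clock: 35.45
eef_pos: [0.5468, 0.2305, 0.0296]
tool_rot: [-1.165, -1.282, 1.274]
contact_force: [-0.6, 0.4, -0.5]
grip_width: 0.403
```

Emit:
apply_moves:
  commands:
    - [0,0,12,0,0,0,0.9]
    - [0,0,20,0,0,0,0.9]
    - [0,0,35,0,0,0,0.9]
    - [0,0,40,0,0,0,0.9]
    - [0,0,30,0,0,0,0.9]
    - [0,0,0,0,0,0,0.9]

```text
clock: 36.05
eef_pos: [0.5451, 0.2298, 0.1753]
tool_rot: [-1.165, -1.281, 1.274]
contact_force: [1.1, 1.0, -2.0]
grip_width: 0.404
```

```bash
python3 - <<'E'
from h import *
s,M=state()
im=manip.get_image('wrist'); cv2.imwrite('pics/w38.png',im)
E
```

```text
t 36.05 p [0.5451 0.2298 0.1753] F [ 1.1  1.  -2. ] w 0.404 yaw jaw 95.32 y [ 0.004  0.002 -1.   ] q [0.4  0.42 0.07 1.21 0.   0.31]
```

View pics/w38.png

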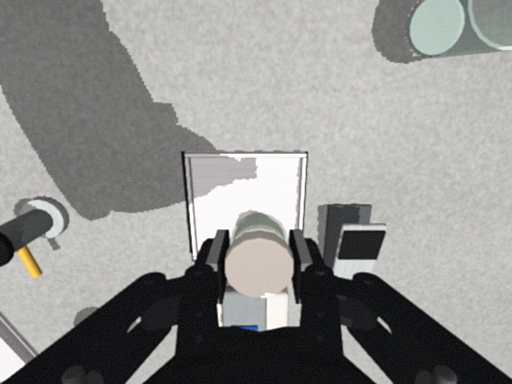

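Emit:
apply_moves:
  commands:
    - [-8,-25,0,0,0,0,0.9]
    - [-10,-40,0,0,0,0,0.9]
    - [-10,-42,0,0,0,0,0.9]
    - [-10,-42,0,0,0,0,0.9]
    - [-10,-42,0,0,0,0,0.9]
    - [-10,-42,0,0,0,0,0.9]
    - [-10,-42,0,0,0,0,0.9]
    - [-10,-42,0,0,0,0,0.9]
    - [-10,-42,0,0,0,0,0.9]
    - [-10,-42,0,0,0,0,0.9]

```text
clock: 37.1
eef_pos: [0.4363, -0.1802, 0.1662]
tool_rot: [-1.152, -1.279, 1.285]
contact_force: [0.3, 0.1, -0.3]
grip_width: 0.403
```

```bash
python3 - <<'E'
from h import *
s,M=state()
E
```

```text
t 37.1 p [ 0.4363 -0.1802  0.1662] F [ 0.3  0.1 -0.3] w 0.403 yaw jaw 95.81 y [-0.007  0.003 -1.   ] q [-0.39  0.19 -0.27  1.12 -0.   -0.49]
```

Emit:
apply_moves:
  commands:
    - [-7,-40,0,0,0,0,0.9]
    - [-7,-40,-5,0,0,0,0.9]
    - [-7,-40,-10,0,0,0,0.9]
    - [-7,-40,-10,0,0,0,0.9]
    - [-5,-25,-5,0,0,0,0.9]
    - [0,0,0,0,0,0,0.9]

```text
clock: 37.7
eef_pos: [0.3958, -0.3755, 0.1304]
tool_rot: [-1.148, -1.273, 1.28]
contact_force: [0.1, 1.7, -0.4]
grip_width: 0.404
```

```bash
python3 - <<'E'
from h import *
s,M=state()
im=manip.get_image('wrist'); cv2.imwrite('pics/w39.png',im)
im=manip.get_image('top'); cv2.imwrite('pics/t39.png',im)
E
```

```text
t 37.7 p [ 0.3958 -0.3755  0.1304] F [ 0.1  1.7 -0.4] w 0.404 yaw jaw 95.49 y [-0.013  0.006 -1.   ] q [-0.76  0.37 -0.13  1.09 -0.   -0.85]
```

View pics/w39.png

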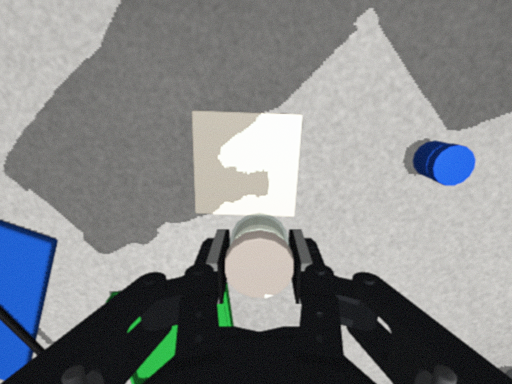

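View pics/t39.png

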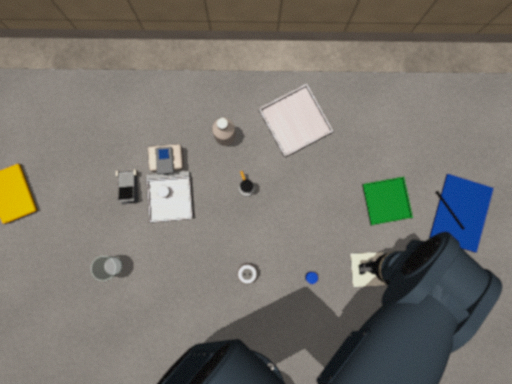

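```bash
python3 - <<'E'
from h import *
s,M=state()
c,th=trayfit([(193,111),(302,115),(296,217),(196,214)],.004)
ex=np.array([np.cos(th),np.sin(th)]); ey=np.array([-np.sin(th),np.cos(th)])
for a,b in [(.024,.02),(-.024,-.02)]:
    p=c+a*ex+b*ey; print(p,p-s['eef_pos'][:2])
E
```

```text
t 37.8 p [ 0.3966 -0.3732  0.1312] F [-0.4  0.4 -0.4] w 0.401 yaw jaw 95.59 y [-0.012  0.006 -1.   ] q [-0.75  0.36 -0.13  1.09 -0.   -0.85]
centre [ 0.378  -0.3859] yaw 0.0659 sides [np.float64(0.098), np.float64(0.0998), np.float64(0.101), np.float64(0.0998)]
[ 0.40060997 -0.36435161] [0.00405906 0.00882459]
[ 0.35535012 -0.40742766] [-0.04120079 -0.03425146]
```

Emit:
apply_moves:
  commands:
    - [3,7,-25,-0.006,-0.012,0,0.9]
    - [0,0,-30,0,0,0,0.9]
    - [0,0,-20,0,0,0,0.9]
    - [0,0,0,0,0,0,0.9]

```text
clock: 38.2
eef_pos: [0.4009, -0.3616, 0.0549]
tool_rot: [-1.16, -1.285, 1.283]
contact_force: [0.0, 0.9, -0.7]
grip_width: 0.398
```

```bash
python3 - <<'E'
from h import *
s,M=state()
E
```

```text
t 38.2 p [ 0.4009 -0.3616  0.0549] F [ 0.   0.9 -0.7] w 0.398 yaw jaw 95.83 y [ 0.002  0.    -1.   ] q [-0.73  0.41 -0.28  0.89  0.   -0.84]
```

Emit:
apply_moves:
  commands:
    - [0,-4,-10,0,0,0,0.9]
    - [0,0,-8,0,0,0,0.9]
    - [0,0,-4,0,0,0,0.9]
    - [0,0,0,0,0,0,0.9]

```text
clock: 38.6
eef_pos: [0.4026, -0.3651, 0.0339]
tool_rot: [-1.162, -1.288, 1.285]
contact_force: [0.1, -0.3, -0.2]
grip_width: 0.4
```

Emit:
apply_moves:
  commands:
    - [-2,0,-3,0,0,0,0.9]
    - [0,0,-1,0,0,0,0.9]
    - [0,0,0,0,0,0,0.9]

```text
clock: 38.9
eef_pos: [0.4009, -0.3656, 0.0305]
tool_rot: [-1.163, -1.288, 1.285]
contact_force: [-0.5, -0.2, -0.3]
grip_width: 0.397
```

Emit:
apply_moves:
  commands:
    - [0,0,-1.5,0,0,0,0.9]
    - [0,0,0,0,0,0,0.9]

```text
clock: 39.1
eef_pos: [0.4011, -0.3659, 0.0295]
tool_rot: [-1.165, -1.288, 1.285]
contact_force: [-1.7, -0.6, -1.1]
grip_width: 0.396
```

Emit:
apply_moves:
  commands:
    - [0,0,-0.5,0,0,0,0.7]
    - [0,0,0,0,0,0,0.4]
    - [0,0,0,0,0,0,0.4]
    - [0,0,0,0,0,0,0.4]
    - [0,0,15,0,0,0,0.4]
    - [0,0,35,0,0,0,0.4]
    - [0,0,40,0,0,0,0.4]
    - [0,0,40,0,0,0,0.4]
    - [10,0,10,0,0,0,0.4]

```text
clock: 40.0
eef_pos: [0.4086, -0.3642, 0.1721]
tool_rot: [-1.16, -1.286, 1.283]
contact_force: [-0.1, -0.7, -0.1]
grip_width: 0.599
```

```bash
python3 - <<'E'
from h import *
s,M=state()
im=manip.get_image('wrist'); cv2.imwrite('pics/w40.png',im)
im=manip.get_image('scene'); cv2.imwrite('pics/s40.png',im)
E
```

```text
t 40.0 p [ 0.4086 -0.3642  0.1721] F [-0.1 -0.7 -0.1] w 0.599 yaw jaw 95.89 y [ 0.002  0.    -1.   ] q [-0.73  0.33 -0.07  1.17  0.   -0.83]
```

View pics/w40.png

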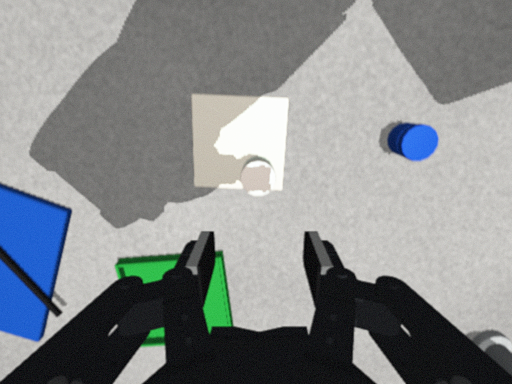

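View pics/s40.png

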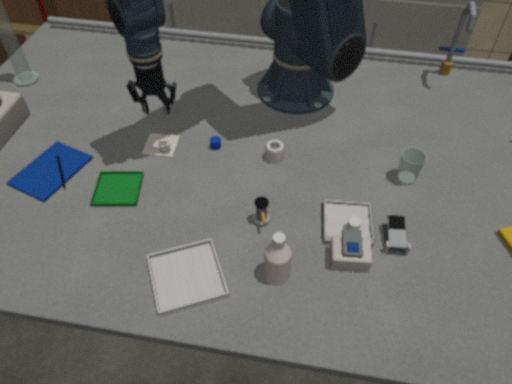

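```bash
python3 - <<'E'
from h import *
c=np.array([.378,-.3865]);th=.066
ex=np.array([np.cos(th),np.sin(th)]); ey=np.array([-np.sin(th),np.cos(th)])
p=ray('wrist',[(257,177)],.038)[0,:2]; print(p,(p-c)@ex,(p-c)@ey)
s,M=state(); print(np.array([.604,.237])-s['eef_pos'][:2])
E
```

```text
[ 0.40246063 -0.36665578] 0.02571614510421131 0.0181877823869865
t 40.1 p [ 0.4094 -0.3639  0.1696] F [-0.3 -0.1 -0.5] w 0.604 yaw jaw 95.96 y [ 0.001  0.002 -1.   ] q [-0.73  0.34 -0.07  1.17  0.   -0.83]
[0.1945644  0.60085869]
```

Emit:
apply_moves:
  commands:
    - [12,35,0,0,0,0,0.45]
    - [13,42,2,0,0,0,0.45]
    - [13,42,2,0,0,0,0.45]
    - [13,42,2,0,0,0,0.45]
    - [13,42,2,0,0,0,0.45]
    - [13,42,2,0,0,0,0.45]
    - [13,42,2,0,0,0,0.45]
    - [13,42,2,0,0,0,0.45]
    - [13,42,2,0,0,0,0.45]
    - [13,42,2,0,0,0,0.45]
    - [13,42,2,0,0,0,0.45]
    - [13,42,2,0,0,0,0.45]

```text
clock: 41.3
eef_pos: [0.5563, 0.1481, 0.1743]
tool_rot: [-1.145, -1.267, 1.286]
contact_force: [2.6, -0.6, 0.0]
grip_width: 0.547
```

```bash
python3 - <<'E'
from h import *
s,M=state(); print(np.array([.604,.235])-s['eef_pos'][:2])
E
```

```text
t 41.3 p [0.5563 0.1481 0.1743] F [ 2.6 -0.6  0. ] w 0.547 yaw jaw 95.53 y [-0.02   0.003 -1.   ] q [0.26 0.41 0.05 1.23 0.01 0.16]
[0.04766965 0.08688692]
```

Emit:
apply_moves:
  commands:
    - [16,29,0,0,-0.01,0,0.45]
    - [16,29,-20,0,-0.01,0,0.45]
    - [14,26,-20,0,0,0,0.45]
    - [0,0,0,0,0,0,0.45]

```text
clock: 41.7
eef_pos: [0.6015, 0.2399, 0.1258]
tool_rot: [-1.154, -1.281, 1.286]
contact_force: [-0.3, -1.1, -1.4]
grip_width: 0.551
```

```bash
python3 - <<'E'
from h import *
s,M=state()
im=manip.get_image('wrist'); cv2.imwrite('pics/w41.png',im)
E
```

```text
t 41.7 p [0.6015 0.2399 0.1258] F [-0.3 -1.1 -1.4] w 0.551 yaw jaw 95.87 y [-0.005  0.001 -1.   ] q [0.38 0.57 0.17 1.18 0.   0.28]
```

View pics/w41.png

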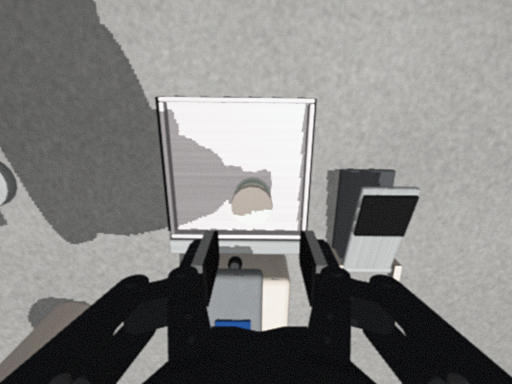

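```bash
python3 - <<'E'
from h import *
s,M=state()
a=.088
ex=np.array([np.cos(a),np.sin(a)]); ey=np.array([-np.sin(a),np.cos(a)]);D=np.array([.5852,.2190])
for uv in [(252.5,203)]:
    p=ray('wrist',[uv],.038)[0,:2]; print(p,'dock',(p-D)@ex,(p-D)@ey,'delta',p-s['eef_pos'][:2])
im=cv2.imread('pics/w41.png');cv2.imwrite('pics/w41z.png',cv2.resize(im[85:345,140:330],None,fx=3,fy=2.3,interpolation=cv2.INTER_CUBIC))
E
```

```text
t 41.75 p [0.6013 0.2387 0.127 ] F [-0.1  0.  -0.9] w 0.548 yaw jaw 95.84 y [-0.005  0.001 -1.   ] q [0.38 0.56 0.17 1.18 0.   0.27]
[0.60477003 0.23328954] dock 0.020750163801790185 0.012514310023308479 delta [ 0.00351065 -0.00537853]
```

View pics/w41z.png

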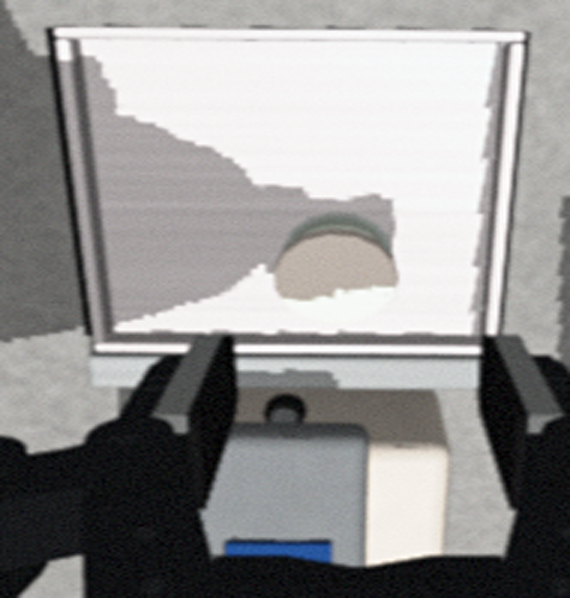

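Emit:
apply_moves:
  commands:
    - [0,-6,-25,0,-0.004,0,0.45]
    - [-1,0,-25,0,0,0,0.45]
    - [-1,0,-15,0,0,0,0.45]
    - [0,0,0,0,0,0,0.45]

```text
clock: 42.15
eef_pos: [0.5972, 0.2287, 0.0584]
tool_rot: [-1.158, -1.28, 1.285]
contact_force: [-0.8, -0.4, 0.2]
grip_width: 0.547
```

```bash
python3 - <<'E'
from h import *
s,M=state()
im=manip.get_image('wrist'); cv2.imwrite('pics/w42.png',im)
E
```

```text
t 42.15 p [0.5972 0.2287 0.0584] F [-0.8 -0.4  0.2] w 0.547 yaw jaw 95.77 y [-0.003 -0.001 -1.   ] q [0.37 0.59 0.04 1.02 0.   0.27]
```

View pics/w42.png

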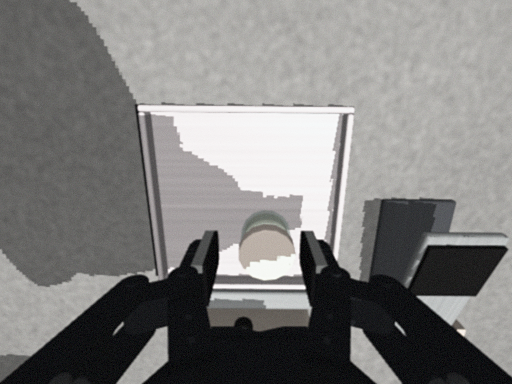

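```bash
python3 - <<'E'
from h import *
s,M=state()
p=ray('wrist',[(267,251)],.038)[0,:2]; print(p,p-s['eef_pos'][:2])
E
```

```text
t 42.2 p [0.5977 0.2289 0.0596] F [ 0.3 -0.3 -0.1] w 0.55 yaw jaw 95.77 y [-0.002 -0.001 -1.   ] q [0.37 0.59 0.04 1.02 0.   0.27]
[0.60608402 0.23432872] [0.00834759 0.00540621]
```

Emit:
apply_moves:
  commands:
    - [3,4,-10,0,0,0,0.45]
    - [0,0,-10,0,0,0,0.45]
    - [0,0,-5,0,0,0,0.45]
    - [0,0,0,0,0,0,0.45]

```text
clock: 42.6
eef_pos: [0.6023, 0.2327, 0.0353]
tool_rot: [-1.161, -1.284, 1.281]
contact_force: [0.1, -0.3, 0.1]
grip_width: 0.546
```

```bash
python3 - <<'E'
from h import *
s,M=state()
im=manip.get_image('wrist'); cv2.imwrite('pics/w43.png',im)
E
```

```text
t 42.6 p [0.6023 0.2327 0.0353] F [ 0.1 -0.3  0.1] w 0.546 yaw jaw 95.72 y [ 0.001  0.    -1.   ] q [ 0.37  0.62  0.03  0.97 -0.    0.27]
```

View pics/w43.png

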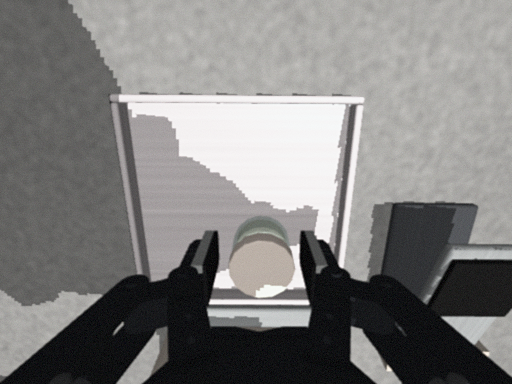

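Bottle centred between pads (lid at ~(262,264)). Lower 5 mm and close.

Emit:
apply_moves:
  commands:
    - [0,0.5,-4,0,0,0,0.45]
    - [0,0,-1.5,0,0,0,0.45]
    - [0,0,0,0,0,0,0.6]
    - [0,0,0,0,0,0,0.9]
    - [0,0,0,0,0,0,0.9]
    - [0,0,0,0,0,0,0.9]
    - [0,0,0,0,0,0,0.9]

```text
clock: 43.35
eef_pos: [0.603, 0.2336, 0.0309]
tool_rot: [-1.162, -1.285, 1.28]
contact_force: [-0.7, -0.2, -1.1]
grip_width: 0.401
```

Emit:
apply_moves:
  commands:
    - [0,0,12,0,0,0,0.9]
    - [0,0,20,0,0,0,0.9]
    - [0,0,35,0,0,0,0.9]
    - [0,0,40,0,0,0,0.9]
    - [0,0,35,0,0,0,0.9]
    - [0,0,0,0,0,0,0.9]

```text
clock: 43.95
eef_pos: [0.6011, 0.2329, 0.1817]
tool_rot: [-1.162, -1.285, 1.281]
contact_force: [-0.2, -0.1, -1.1]
grip_width: 0.401
```

```bash
python3 - <<'E'
from h import *
s,M=state()
im=manip.get_image('wrist'); cv2.imwrite('pics/w44.png',im)
E
```

```text
t 43.95 p [0.6011 0.2329 0.1817] F [-0.2 -0.1 -1.1] w 0.401 yaw jaw 95.73 y [ 0.002  0.001 -1.   ] q [ 0.37  0.53  0.26  1.3  -0.    0.27]
```

View pics/w44.png

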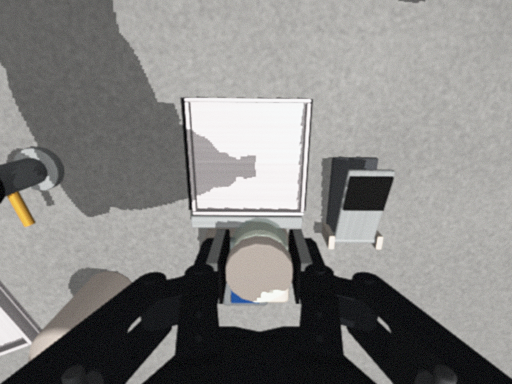

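Emit:
apply_moves:
  commands:
    - [-12,-30,0,0,0,0,0.9]
    - [-15,-39,0,0,0,0,0.9]
    - [-15,-39,0,0,0,0,0.9]
    - [-15,-39,0,0,0,0,0.9]
    - [-15,-39,0,0,0,0,0.9]
    - [-15,-39,0,0,0,0,0.9]
    - [-15,-39,0,0,0,0,0.9]
    - [-15,-39,0,0,0,0,0.9]
    - [-15,-39,0,0,0,0,0.9]
    - [-15,-39,0,0,0,0,0.9]
    - [-15,-39,0,0,0,0,0.9]
    - [-15,-39,0,0,0,0,0.9]

```text
clock: 45.2
eef_pos: [0.4089, -0.2367, 0.1705]
tool_rot: [-1.146, -1.281, 1.292]
contact_force: [1.1, -0.2, -1.4]
grip_width: 0.404
```

```bash
python3 - <<'E'
from h import *
s,M=state(); print(np.array([.3555,-.407])-s['eef_pos'][:2])
im=manip.get_image('wrist'); cv2.imwrite('pics/w45.png',im)
E
```

```text
t 45.2 p [ 0.4089 -0.2367  0.1705] F [ 1.1 -0.2 -1.4] w 0.404 yaw jaw 96.19 y [-0.011  0.002 -1.   ] q [-0.52  0.2  -0.26  1.13 -0.   -0.63]
[-0.05335185 -0.17030371]
```

View pics/w45.png

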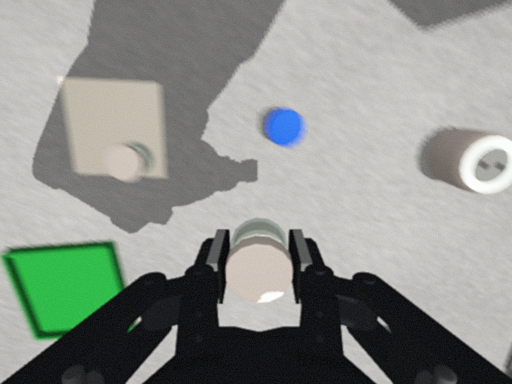

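Emit:
apply_moves:
  commands:
    - [-11,-36,0,0,-0.005,0,0.9]
    - [-11,-36,-5,0,-0.005,0,0.9]
    - [-11,-36,-10,0,0,0,0.9]
    - [-11,-36,-10,0,0,0,0.9]
    - [-9,-26,-10,0,0,0,0.9]
    - [0,0,0,0,0,0,0.9]

```text
clock: 45.85
eef_pos: [0.3471, -0.4178, 0.1301]
tool_rot: [-1.153, -1.282, 1.283]
contact_force: [-0.1, 0.9, -0.2]
grip_width: 0.403
```

```bash
python3 - <<'E'
from h import *
s,M=state(); print(np.array([.3555,-.407])-s['eef_pos'][:2])
im=manip.get_image('wrist'); cv2.imwrite('pics/w46.png',im)
im=manip.get_image('scene'); cv2.imwrite('pics/s46.png',cv2.resize(im[80:200,110:260],None,fx=5,fy=5,interpolation=cv2.INTER_CUBIC))
E
```

```text
t 45.85 p [ 0.3471 -0.4178  0.1301] F [-0.1  0.9 -0.2] w 0.403 yaw jaw 95.83 y [-0.006  0.004 -1.   ] q [-0.88  0.36 -0.15  1.08 -0.   -0.98]
[0.00838372 0.01078338]
```

View pics/w46.png

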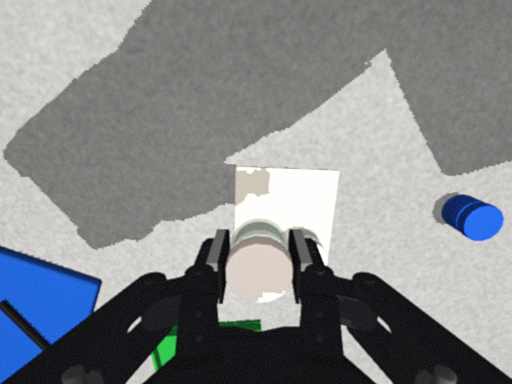

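View pics/s46.png

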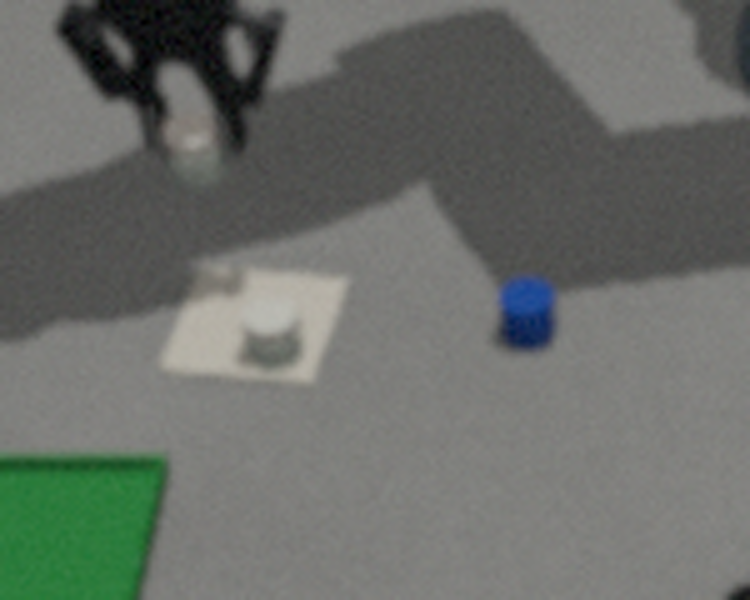

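Emit:
apply_moves:
  commands:
    - [8,10,-25,-0.004,-0.006,0,0.9]
    - [0,0,-30,0,0,0,0.9]
    - [0,0,-20,0,0,0,0.9]
    - [0,0,0,0,0,0,0.9]

```text
clock: 46.35
eef_pos: [0.3585, -0.4019, 0.0555]
tool_rot: [-1.16, -1.289, 1.287]
contact_force: [0.5, -0.5, 0.6]
grip_width: 0.401
```

```bash
python3 - <<'E'
from h import *
s,M=state(); print(np.array([.3555,-.407])-s['eef_pos'][:2])
im=manip.get_image('wrist'); cv2.imwrite('pics/w47.png',im)
E
```

```text
t 46.35 p [ 0.3585 -0.4019  0.0555] F [ 0.5 -0.5  0.6] w 0.401 yaw jaw 96.13 y [ 0.003 -0.001 -1.   ] q [-0.84  0.4  -0.28  0.88  0.   -0.95]
[-0.00298238 -0.00509269]
```

View pics/w47.png

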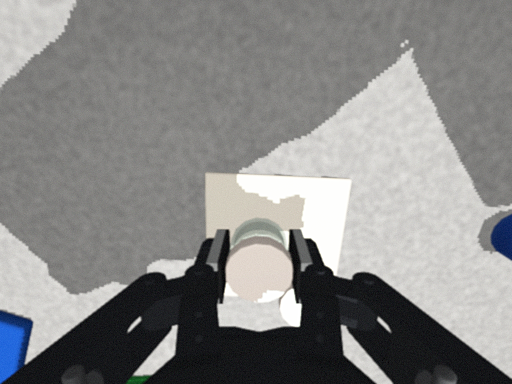

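Emit:
apply_moves:
  commands:
    - [-4,-5,-10,0,0,0,0.9]
    - [-1,0,-8,0,0,0,0.9]
    - [0,0,-3,0,0,0,0.9]
    - [0,0,0,0,0,0,0.9]

```text
clock: 46.8
eef_pos: [0.3552, -0.4086, 0.0375]
tool_rot: [-1.166, -1.291, 1.29]
contact_force: [-0.1, -0.4, -0.9]
grip_width: 0.401
```

Emit:
apply_moves:
  commands:
    - [0,0,-4,0,0,0,0.9]
    - [0,0,-2,0,0,0,0.9]
    - [0,0,0,0,0,0,0.9]

```text
clock: 47.1
eef_pos: [0.3555, -0.409, 0.0318]
tool_rot: [-1.167, -1.291, 1.29]
contact_force: [-0.0, 0.8, -0.9]
grip_width: 0.398
```

Emit:
apply_moves:
  commands:
    - [0,0,-1,0,0,0,0.9]
    - [0,0,0,0,0,0,0.9]

```text
clock: 47.3
eef_pos: [0.3556, -0.4091, 0.0309]
tool_rot: [-1.167, -1.291, 1.29]
contact_force: [0.9, -0.9, -1.4]
grip_width: 0.4
```

Emit:
apply_moves:
  commands:
    - [0,0,-0.5,0,0,0,0.7]
    - [0,0,0,0,0,0,0.4]
    - [0,0,0,0,0,0,0.4]
    - [0,0,0,0,0,0,0.4]
    - [0,0,15,0,0,0,0.4]
    - [0,0,35,0,0,0,0.4]
    - [0,0,40,0,0,0,0.4]
    - [10,0,40,0,0,0,0.4]
    - [20,0,20,0,0,0,0.4]
    - [20,0,0,0,0,0,0.4]

```text
clock: 48.3
eef_pos: [0.4038, -0.4076, 0.1864]
tool_rot: [-1.166, -1.289, 1.287]
contact_force: [0.7, -1.2, -0.8]
grip_width: 0.602
```

```bash
python3 - <<'E'
from h import *
s,M=state()
im=manip.get_image('wrist'); cv2.imwrite('pics/w48.png',im)
im=manip.get_image('scene'); cv2.imwrite('pics/s48.png',im)
im=manip.get_image('top'); cv2.imwrite('pics/t48.png',im)
E
```

```text
t 48.3 p [ 0.4038 -0.4076  0.1864] F [ 0.7 -1.2 -0.8] w 0.602 yaw jaw 96.03 y [ 0.007 -0.005 -1.   ] q [-0.79  0.37  0.03  1.22  0.   -0.9 ]
```

View pics/w48.png

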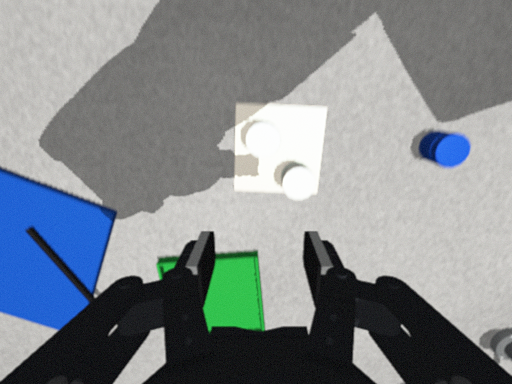

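View pics/s48.png

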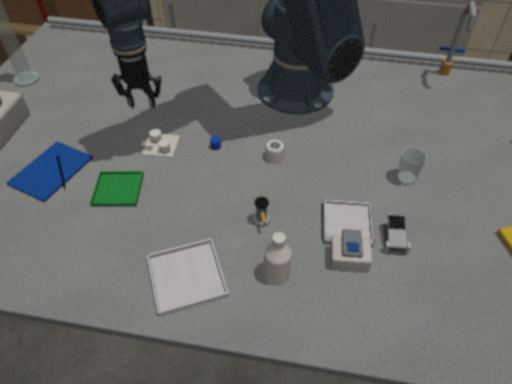

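View pics/t48.png

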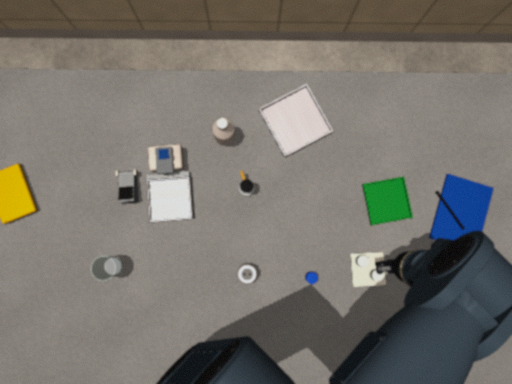

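```bash
python3 - <<'E'
from h import *
c,th=trayfit([(236,103),(327,106.5),(320,194),(235,191)],.004)
ex=np.array([np.cos(th),np.sin(th)]); ey=np.array([-np.sin(th),np.cos(th)])
for uv in [(298,181.5),(262,137.5)]:
    p=ray('wrist',[uv],.038)[0,:2]; print(p,(p-c)@ex,(p-c)@ey)
E
```

```text
centre [ 0.3768 -0.3868] yaw 0.0781 sides [np.float64(0.0975), np.float64(0.0995), np.float64(0.1009), np.float64(0.0994)]
[ 0.40053183 -0.36667661] 0.025225854284665745 0.01821887472044686
[ 0.35950164 -0.40885872] -0.018970754956269598 -0.02063298190184092
```

Emit:
apply_moves:
  commands:
    - [-10,-10,30,0,0,0,0.4]
    - [-30,-25,20,0,0,0,0.4]
    - [-35,-25,0,0,0,0,0.4]
    - [-35,-25,0,0,0,0,0.4]
    - [-35,-20,0,0,0,0,0.4]
    - [0,0,0,0,0,0,0.4]

```text
clock: 49.05
eef_pos: [0.2483, -0.5117, 0.2305]
tool_rot: [-1.15, -1.29, 1.287]
contact_force: [0.9, 1.3, -0.7]
grip_width: 0.598
```

```bash
python3 - <<'E'
from h import *
s,M=state()
im=manip.get_image('top'); cv2.imwrite('pics/t49.png',im)
cv2.imwrite('pics/t49z.png',cv2.resize(im[240:300,340:400],None,fx=8,fy=8,interpolation=cv2.INTER_CUBIC))
cv2.imwrite('pics/t49d.png',cv2.resize(im[135:235,105:205],None,fx=6,fy=6,interpolation=cv2.INTER_CUBIC))
im=manip.get_image('scene'); cv2.imwrite('pics/s49z.png',cv2.resize(im[110:200,120:240],None,fx=6,fy=6,interpolation=cv2.INTER_CUBIC))
E
```

```text
t 49.05 p [ 0.2483 -0.5117  0.2305] F [ 0.9  1.3 -0.7] w 0.598 yaw jaw 96.29 y [-0.002  0.004 -1.   ] q [-1.12  0.36  0.13  1.34 -0.   -1.23]
```

View pics/t49z.png

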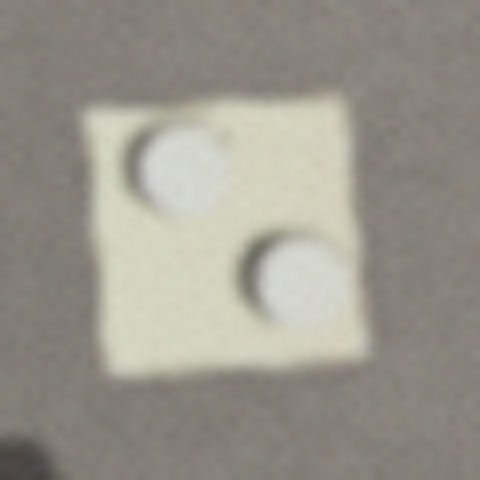

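View pics/t49d.png

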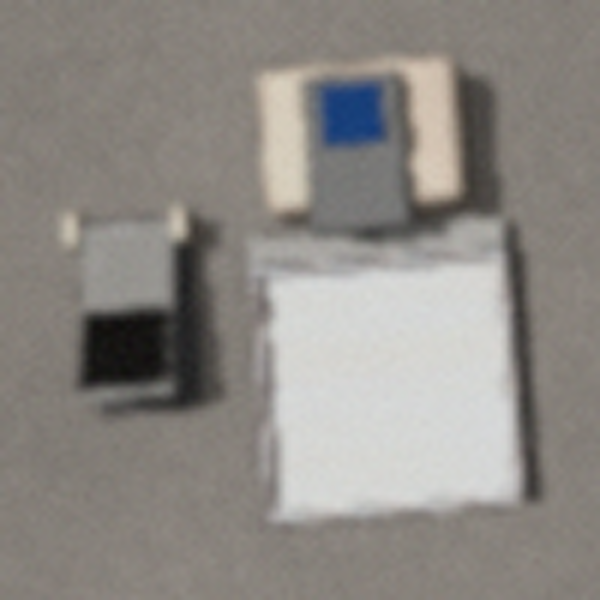

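View pics/s49z.png

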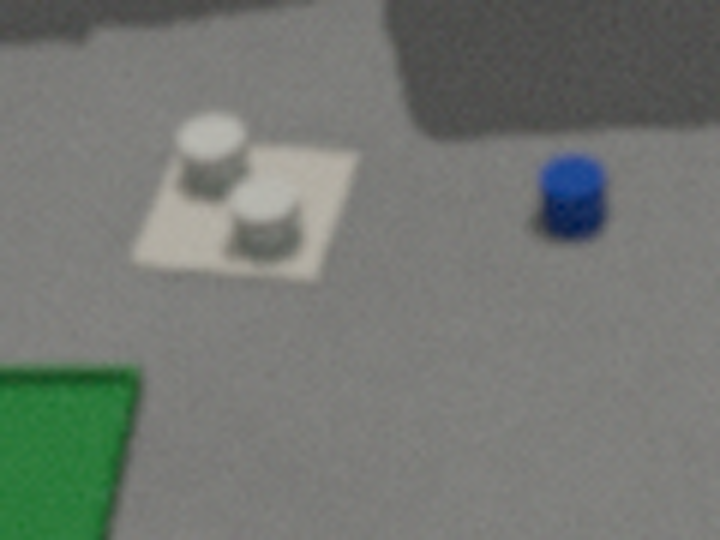

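View pics/t49.png

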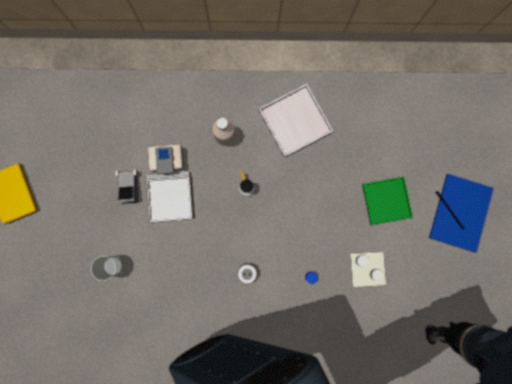

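Everything is where it belongs: two bottles on the plate, the empty tray against the fence, and the beaker and wash bottle unmoved. Handing in.

```bash
python3 - <<'E'
from h import *
print(manip.job_done()); state()
E
```

```text
the job is handed in; nothing more can be done
None
the job is handed in; nothing more can be done
```

The job is done and handed in at about 49 s; no verdict was reported. Only two bottles were on the bench.

- **Loading:** I stood both bottles upright in the smaller white tray. My first grip on one bottle was too high and nudged it, so I let go and gripped it again lower down.
- **Sliding:** I gripped the tray by its wall and slid it along the bench between the tap and the pod. Early in the slide the wrist showed about 4 N of downward pull, so I pressed lightly down from then on. The measured height changed by no more than 0.1 mm there, so I don't think the tray lifted. That is inferred from the readings, because no camera view could confirm it.
- **Docking:** I pushed the tray against the fence with 20–30 N. It measured about 65 mm from the fence to its centre, within about 1 mm of centred, and square to the fence within 0.01 rad. The two wrist-camera fits taken while docking put it 5–10 mm short, but the later overhead fit and the firm contact agree that it was flush.
- **Treadle:** I pressed it 16 mm to its stop with about 33 N and released it. The pictures show it back up. I did not see the hammer strike.
- **Unloading:** Both bottles went onto the plate, at about (25, 18) mm and (-19, -21) mm from its centre.

Last pictures before handing in:
- Both bottles stand upright on the plate.
- The empty tray is against the fence, between the lines.
- The beaker, wash bottle and look-alikes are in their places.
- The gripper is clear of everything.

I saw no sign of a knocked bottle or a slackened grip, and I took no picture after handing in.

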